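# Lock the mailbox keys into the free key dock of the foyer turntable

### The job

Of the two key docks on the white turntable, one has the chrome bottle opener lying in it and stays as it is; the other, with the locking pin standing in its hole, is free. Pull the pin and park it in the dark steel stand, lay all the mailbox keys from the counter flat on top of one another in the free dock with their eyelets over its hole, then put the pin down through all the eyelets, home into the dock's hole. Leave the opener in its dock and the flashlight, leaf dish and soap bottle where they are.

Things in the scene. Friction and masses are not known exactly. Their poses are not given: they have to be found in the camera images.
- organizer: white plastic turntable, a disc of 260 mm diameter, 8 mm thick, low on the counter, that turns stiffly about its centre; it carries two key docks side by side, 130 mm apart, each 123 x 57 mm, top of the walls 70 mm above the counter. Origin: disc centre at counter height; x points to the docks' eyelet ends, y to the left dock, z up.
- dock_left (a point): floor of the left (organizer +y) key dock at the mouth of its hole, 36 mm above the counter; hole round, 15 mm wide, 28 mm deep. Axes as the organizer's. A key lies here flat, blade to -x, 2.5 mm play in 34 mm high walls: end wall at x = 21.5 mm, head cheeks x = -6.5 to 21.5, y = +-24.5, blade guides x = -69 to -81, y = +-10, tail stop x = -93.5. Open sides between for the fingers.
- dock_right (a point): floor of the right (organizer -y) key dock at the mouth of its hole, 36 mm above the counter; hole round, 15 mm wide, 28 mm deep. Axes as the organizer's. A key lies here flat, blade to -x, 2.5 mm play in 34 mm high walls: end wall at x = 21.5 mm, head cheeks x = -6.5 to 21.5, y = +-24.5, blade guides x = -69 to -81, y = +-10, tail stop x = -93.5. Open sides between for the fingers.
- key1: loose flat steel key, 8 mm thick, 110 mm long; 2 to 4 of the four are out (None: absent). Origin: eyelet centre, mid thickness (4 mm above what it lies on); x along the key, z normal to it, faces alike. Head 60 x 44 mm, x = +19 to -41 mm, round 20 mm eyelet at the origin; blade 14 mm wide, 6 mm thick, to x = -91 mm. Balance at x = -24; a grip across the head at x = -28 clears eyelet and walls.
- key2: loose flat steel key, 8 mm thick, 110 mm long; 2 to 4 of the four are out (None: absent). Origin: eyelet centre, mid thickness (4 mm above what it lies on); x along the key, z normal to it, faces alike. Head 60 x 44 mm, x = +19 to -41 mm, round 20 mm eyelet at the origin; blade 14 mm wide, 6 mm thick, to x = -91 mm. Balance at x = -24; a grip across the head at x = -28 clears eyelet and walls.
- key3: loose flat steel key, 8 mm thick, 110 mm long; 2 to 4 of the four are out (None: absent). Origin: eyelet centre, mid thickness (4 mm above what it lies on); x along the key, z normal to it, faces alike. Head 60 x 44 mm, x = +19 to -41 mm, round 20 mm eyelet at the origin; blade 14 mm wide, 6 mm thick, to x = -91 mm. Balance at x = -24; a grip across the head at x = -28 clears eyelet and walls.
- key4: loose flat steel key, 8 mm thick, 110 mm long; 2 to 4 of the four are out (None: absent). Origin: eyelet centre, mid thickness (4 mm above what it lies on); x along the key, z normal to it, faces alike. Head 60 x 44 mm, x = +19 to -41 mm, round 20 mm eyelet at the origin; blade 14 mm wide, 6 mm thick, to x = -91 mm. Balance at x = -24; a grip across the head at x = -28 clears eyelet and walls.
- pin: loose locking pin, upright in the free dock's hole at the start. Origin: centre of its foot, z to its head. Steel shaft 12 mm wide, foot chamfered, 58 mm long; then a collar 28 mm wide, 5 mm thick; then a black square grip 24 x 24 mm, z = 63 to 105 mm, sides along x and y. On four keys the collar stops it with the foot 26 mm down the hole; on fewer it stands on the bottom, 28 mm down.
- pin_stand: fixed dark steel block 60 x 60 x 42 mm, the parking place for the pin, with one hole in its top. Origin: centre of its underside.
- stand_hole (a point): mouth of the stand's hole at its top, 42 mm above the counter; round, 14.5 mm wide, 34 mm deep, z up.
- opener: chrome bottle opener with a claw head 30 mm wide and a 12 mm round handle, 105 mm long, lying in the dock that is taken. Origin: on its underside, under the claw, over that dock's hole. Leave it.
- flashlight: bystander: black plastic flashlight with a press button, lying, 135 mm long, 40 mm high at the head. Origin: on the counter under it.
- leaf_dish: bystander: white ceramic catch-all shaped like a leaf, 170 x 100 mm, 22 mm high. Origin: centre of its underside.
- soap: bystander: white soap bottle with a black cap, 54 mm in diameter, 130 mm high. Origin: centre of its underside.
There are look-alikes about, which are no part of the job. What is shaped like the key1 but brown or pink is not meant.

How it is judged:
On the way, in this order (a step that is already met when the one before it is completed fails the run):
1. the locking pin stands parked in the stand, at least 20 mm down its hole, while the keys are still to be loaded (horizontal distance between pin and stand_hole below 0.005 m and z of pin in the frame of stand_hole below -0.02 m and angle between pin's own z axis and vertical below 0.15 rad), for 0.2 s.
2. all keys that are out lie flat on one another in the free dock, eyelets over its hole, with the pin still outside the dock (((horizontal distance between each of key1, key2, key3, key4 and dock_left below 0.006 m and z of key1 in the frame of dock_left between 0.001 and 0.034 m and angle between the z axis of each of key1, key2, key3, key4 and the z axis of dock_left, either way round below 0.08 rad and angle between the x axis of each of key1, key2, key3, key4 and the x axis of dock_left, either way round below 0.2 rad and z of key2 in the frame of dock_left between 0.001 and 0.034 m and z of key3 in the frame of dock_left between 0.001 and 0.034 m and z of key4 in the frame of dock_left between 0.001 and 0.034 m and horizontal distance between opener and dock_left above 0.06 m) or (horizontal distance between each of key1, key2, key3, key4 and dock_right below 0.006 m and z of key1 in the frame of dock_right between 0.001 and 0.034 m and angle between the z axis of each of key1, key2, key3, key4 and the z axis of dock_right, either way round below 0.08 rad and angle between the x axis of each of key1, key2, key3, key4 and the x axis of dock_right, either way round below 0.2 rad and z of key2 in the frame of dock_right between 0.001 and 0.034 m and z of key3 in the frame of dock_right between 0.001 and 0.034 m and z of key4 in the frame of dock_right between 0.001 and 0.034 m and horizontal distance between opener and dock_right above 0.06 m)) and horizontal distance between pin and dock_left above 0.06 m and horizontal distance between pin and dock_right above 0.06 m), for 0.2 s.
At the end, for the whole second after the job is handed in: All keys that were out lie flat (0.08 rad) in the dock without the opener, eyelets within 6 mm of the hole's axis, less than 34 mm above its floor; the pin is through them, foot 20 mm or more down the hole, within 5 mm of its axis, 0.15 rad of upright; all at rest, let go (((horizontal distance between each of key1, key2, key3, key4 and dock_left below 0.006 m and z of key1 in the frame of dock_left between 0.001 and 0.034 m and angle between the z axis of each of key1, key2, key3, key4 and the z axis of dock_left, either way round below 0.08 rad and angle between the x axis of each of key1, key2, key3, key4 and the x axis of dock_left, either way round below 0.2 rad and z of key2 in the frame of dock_left between 0.001 and 0.034 m and z of key3 in the frame of dock_left between 0.001 and 0.034 m and z of key4 in the frame of dock_left between 0.001 and 0.034 m and horizontal distance between opener and dock_left above 0.06 m and horizontal distance between pin and dock_left below 0.005 m and z of pin in the frame of dock_left below -0.02 m and angle between pin's own z axis and vertical below 0.15 rad) or (horizontal distance between each of key1, key2, key3, key4 and dock_right below 0.006 m and z of key1 in the frame of dock_right between 0.001 and 0.034 m and angle between the z axis of each of key1, key2, key3, key4 and the z axis of dock_right, either way round below 0.08 rad and angle between the x axis of each of key1, key2, key3, key4 and the x axis of dock_right, either way round below 0.2 rad and z of key2 in the frame of dock_right between 0.001 and 0.034 m and z of key3 in the frame of dock_right between 0.001 and 0.034 m and z of key4 in the frame of dock_right between 0.001 and 0.034 m and horizontal distance between opener and dock_right above 0.06 m and horizontal distance between pin and dock_right below 0.005 m and z of pin in the frame of dock_right below -0.02 m and angle between pin's own z axis and vertical below 0.15 rad)) and linear speed of each of key1, key2, key3, key4, pin below 0.03 m/s); the robot touches nothing.
It fails at once if the bottle opener is taken or pushed out of its dock (more than 20 mm) (distance between opener and dock_left above 0.02 m and distance between opener and dock_right above 0.02 m).
It fails at once if flashlight, leaf dish or soap bottle is moved more than 30 mm or the bottle is tipped over (distance of any of flashlight, leaf_dish, soap from where it was at the start of the episode above 0.03 m or angle between soap's own z axis and vertical above 0.5 rad).
Of key1, key2, key3, key4 only 2 to 4 are there at a start; the rules pass over those that are not, and their reading is None.
At some moment in a run one of key1, key2, key3, key4 may be knocked a few centimetres aside while the robot is not near it.
It also fails if it takes over 210 s, if anything falls off the work surface, if the arm or the gripper's body presses on something with over 40 N, if the wrist force passes 120 N, or if a joint passes its speed limit or range.

### The arm

A 6-joint arm with a two-finger parallel gripper is mounted at the origin on the work surface. World frame = base frame: x ahead of the robot, y to its left, z up, the work surface at z = 0. Lengths are in m, angles in rad, forces in N, time in s.
With the tool pointing down it reaches from about 0.35 to 0.975 m from the base axis. Payload 4.9 kg.
Tool frame: the origin (TCP) lies at the very end of the fingers, on their centre line; the grasp point (between the pads) lies manip.grip_point_offset behind it (manip.grip_point_offset is the distance from the TCP to the grasp point, in m); z points along the fingers, y is the direction in which the jaws open and shut (so a half turn about z gives the same grasp; the last joint's range is limited). The gripper opens to 85 mm and grips with 20 to 120 N. Pads are 22 mm wide; open, the fingers measure 114 mm over their backs; the gripper's body (76 mm by 85 mm) begins 54 mm behind the grasp point. The pads swing forward as they close: fully open they stand 13 mm farther back than shut.
Start: joints at [-1.466, 0.053, 1.613, -0, 1.476, -0.119], TCP at [0.139, -0.609, 0.192] pointing down, gripper open.
Joint ranges: [-3.01, 3.01], [-1.01, 2.22], [0.06, 2.58], [-1.02, 4.17], [0.09, 2.62], [-3.14, 3.14]. Speed limits (rad/s): [2.57, 2.57, 3.14, 3.14, 3.14, 3.14].

### API

Orientations are given as a unit quaternion [w, x, y, z].
In Python, from plant import status, grab_frame, camera_params, ticket, boxes_of, outline_of, manip gives the robot as it stands. The module is installed in compiled form; this text tells all that it offers.
- The arm moves only by the tool play_rows, never from a script. Its argument "deltas" is a list of rows, each a list of 2 entries, a list of its own where there are three numbers: the shift along the world's x, y, z in m, then the turn about the world's z in rad. A call has 1 to 5 rows; each row is the pose to reach, as a shift and turn from the pose commanded when the call began; what a row does not reach only later rows make up. A row lasts 1/8 s, in which the tool goes at most 62.5 mm and 10.7 degrees, less where a joint would pass 70% of its speed; a pose out of reach is approached as far as the arm can. A call with a gripper value outside its range is refused whole. "grip" is the opening, from -1 (shut) to 1 (fully open), set as the call begins (left out, the last holds). The fingers move at their own pace and stop on an object; the grip force is fixed at half the most. Time passes only in rows, so rows that repeat a pose let the fingers close. It gives the time, the measured TCP pose, the force and the opening at its end, in the units of the state.
- status.state(): the state, without advancing time (a new reading comes with each control period).
- grab_frame(name): name is "scene" or "top" or "wrist"; returns (picture, depth): 480x640x3 uint8, blue, green, red; 480x640 float32, m along the optical axis (not along the pixel's ray), 0 where there is no reading.
- camera_params(name): a dict with "mtx" (3x3 intrinsics, pixels), "distortion" ([k1, k2, p1, p2, k3] as OpenCV has them; the pictures are not rectified), "world_from_camera" (4x4, takes a point from camera to world coordinates). Camera axes: x right, y up, looking along -z (the intrinsics and any distortion apply to the point x, -y, -z); pixel columns grow to the right and rows downward; lengths in m; the calibration is good to about 2 mm. A picture is of the moment at which its call begins: read the wrist's pose just before it. camera_params takes no time and is no camera call; for the wrist camera it gives the pose at the moment of the call.
- ticket.job_done(): hands the job in, once; it reports no verdict.
Trained networks look in the newest picture that a camera, given by its name, has taken for a name from the list of things; names that differ only in an ending like _2 or _b are one class to them, and where a whole thing is asked for, a point or a joint stands for the part that bears it (a point fixed in the world has none). Each returns a list of dicts, best first, with "confidence" (0 to 1); they miss things now and then, are a little off and sometimes report something else, mostly with a low value. They report only what shows in the picture. A call takes as long as a camera call. They do not tell look-alikes from the thing itself.
- boxes_of(camera, name): "box" ([left, top, right, bottom] in pixels, round what is visible of it).
- outline_of(camera, name): "region" (480x640 bool, what is visible of it) and "box" ([left, top, right, bottom] in pixels, round what is visible of it).
The state is a dict: "time": time; "joint_pos": joint angles; "joint_vel": joint speeds; "joint_efforts": joint torques, N m; "tool_pos": TCP position; "tool_rot": TCP orientation; "contact_force": force on the tool from outside, world axes, zero at the start; "ft_torque": the same for the moment, N m; "gripper_width": opening from 0.0 (shut) to 1.0 (fully open).
Only numpy, scipy, OpenCV 4.12 (cv2) and the standard library are available. Lean on these libraries where they do the work, as an engineer would, in place of code of your own. Each camera call takes 0.05 s, during which the arm holds its last target.

## Working session

There is one attempt and no reset: what is moved stays moved. The work goes in short steps, Python scripts to look and compute and a tool call to move; the robot and the scene stay as the last step left them, time stands still between calls to the robot, and variables do not carry over. Pictures are saved under pics/ and viewed, and the job is handed in when it is done.

Besides the shell and the picture viewer there is one more tool, called in YAML: its name, and indented under it one key for each argument. play_rows: Moves the arm, as the interface text tells. Its arguments: {"type":"object","properties":{"deltas":{"type":"array"},"grip":{"type":"number"}},"required":["deltas"]}

```bash
mkdir -p pics; ls
python3 - <<'E'
from plant import *
import cv2
s=status.state(); print(s)
print(manip.grip_point_offset)
for n in("scene","top","wrist"):
    p=camera_params(n); print(n,p)
    im,d=grab_frame(n); cv2.imwrite(f"pics/{n}0.png",im)
E
```

```text
pics
{'time': 0.0, 'joint_pos': array([-1.46599180e+00,  5.33320916e-02,  1.61426717e+00, -7.23036000e-06,
        1.47599266e+00, -1.18971398e-01]), 'joint_vel': array([ 1.85427945e-05,  6.94834357e-04,  1.43446281e-03,  7.35640466e-04,
       -1.95128341e-03,  2.66740871e-04]), 'joint_efforts': array([-4.08384412e-04, -3.93682337e+01, -3.70180070e+01, -9.47489843e-05,
        6.95703246e-03, -3.24923597e-06]), 'tool_pos': array([ 0.13863873, -0.60872415,  0.19069447]), 'tool_rot': array([-9.99634332e-04,  9.93746534e-01,  1.11654944e-01,  3.48227062e-06]), 'contact_force': array([ 0.17004964, -0.29736568,  0.59994841]), 'ft_torque': array([0.06068844, 0.05121067, 0.01662986]), 'gripper_width': 1.0037786608580115}
0.0187
scene {'mtx': array([[515.08017514,   0.        , 315.69206642],
       [  0.        , 515.08017514, 239.29840632],
       [  0.        ,   0.        ,   1.        ]]), 'distortion': array([-0.08594215,  0.        ,  0.        ,  0.        ,  0.        ]), 'world_from_camera': array([[-0.83736672, -0.34185333,  0.42655982,  1.14701934],
       [ 0.54615769, -0.55602
[... 496 characters left out ...]
    [-0.99872188,  0.04895303, -0.01257778, -0.00560314],
       [-0.00138799,  0.22219546,  0.97500115,  1.22833334],
       [ 0.        ,  0.        ,  0.        ,  1.        ]])}
wrist {'mtx': array([[422.57478062,   0.        , 321.96802167],
       [  0.        , 422.57478062, 245.14417151],
       [  0.        ,   0.        ,   1.        ]]), 'distortion': array([0.02791716, 0.        , 0.        , 0.        , 0.        ]), 'world_from_camera': array([[ 0.22084852,  0.92603339,  0.3060851 ,  0.21726644],
       [-0.97530614,  0.210323  ,  0.06739565, -0.59021723],
       [-0.00196611, -0.31341091,  0.94961557,  0.37233044],
       [ 0.        ,  0.        ,  0.        ,  1.        ]])}
```

View pics/top0.png

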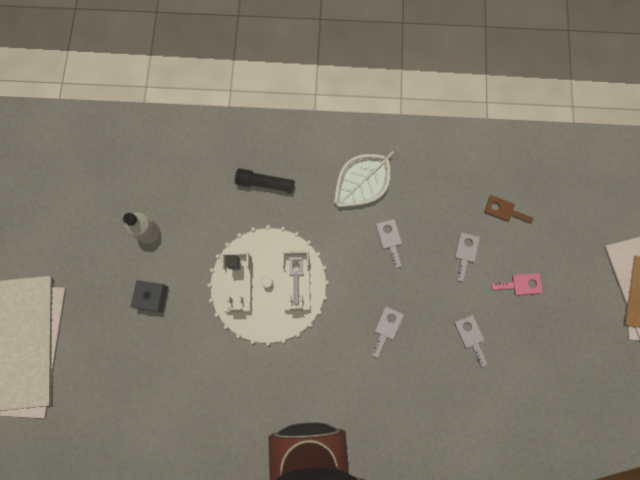

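View pics/scene0.png

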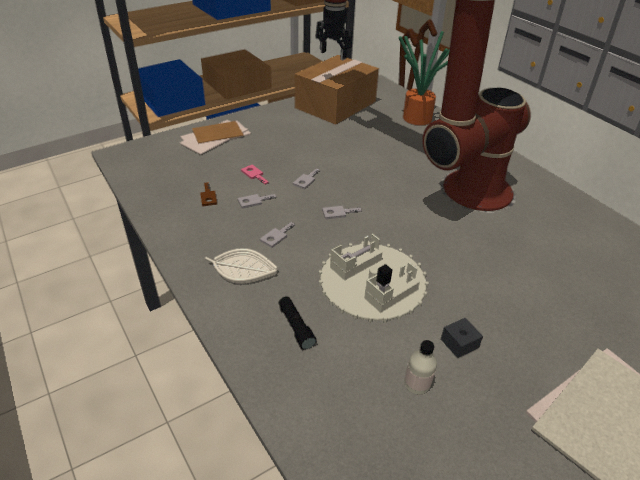

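View pics/wrist0.png

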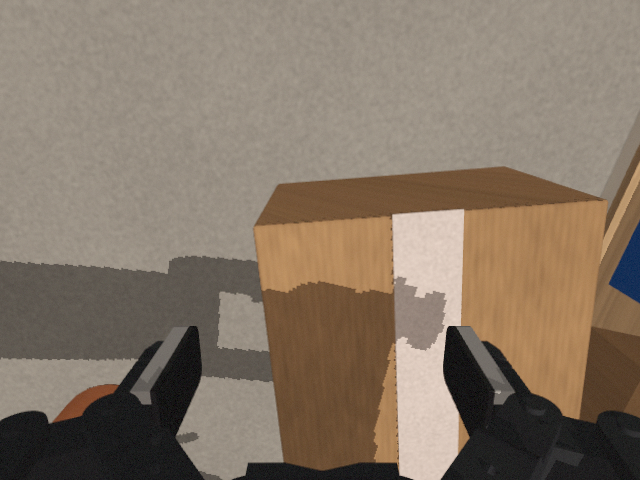

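```bash
cat > h.py <<'E'
import numpy as np, cv2
from plant import *
def proj(P,par):
    T=np.linalg.inv(par["world_from_camera"]); P=np.atleast_2d(P)
    c=P@T[:3,:3].T+T[:3,3]; c=c*np.array([1,-1,-1.])
    return cv2.projectPoints(c.reshape(-1,1,3),np.zeros(3),np.zeros(3),par["mtx"],par["distortion"])[0].reshape(-1,2)
def unproj(uv,z,par):
    uv=np.atleast_2d(np.array(uv,float))
    n=cv2.undistortPoints(uv.reshape(-1,1,2),par["mtx"],par["distortion"]).reshape(-1,2)
    r=np.c_[n[:,0],-n[:,1],-np.ones(len(n))]
    W=par["world_from_camera"]; d=r@W[:3,:3].T; o=W[:3,3]
    return o+d*((z-o[2])/d[:,2])[:,None]
def cloud(depth,par):
    v,u=np.mgrid[0:480,0:640]; uv=np.c_[u.ravel(),v.ravel()].astype(float)
    n=cv2.undistortPoints(uv.reshape(-1,1,2),par["mtx"],par["distortion"]).reshape(-1,2)
    r=np.c_[n[:,0],-n[:,1],-np.ones(len(n))]*depth.reshape(-1,1)
    W=par["world_from_camera"]; return (r@W[:3,:3].T+W[:3,3]).reshape(480,640,3)
def yaw(q):
    w,x,y,z=q
    return np.arctan2(2*(x*y+w*z),1-2*(y*y+z*z))  # direction of tool x
def st():
    s=status.state(); print("t %.2f"%s["time"],"tcp",np.round(s["tool_pos"],4),"yaw %.4f"%yaw(s["tool_rot"]),"F",np.round(s["contact_force"],1),"w %.3f"%s["gripper_width"]); return s
E
python3 - <<'E'
from h import *
im,d=grab_frame("top"); p=camera_params("top"); C=cloud(d,p)
for n in["key1","pin","organizer","pin_stand","opener","flashlight","leaf_dish","soap"]:
    for o in outline_of("top",n):
        m=o["region"]; 
        if m.sum()==0: continue
        P=C[m]; hs,ss,vs=[c[m].mean() for c in cv2.split(cv2.cvtColor(im,cv2.COLOR_BGR2HSV))]
        print(n,"%.2f"%o["confidence"],np.round(o["box"]),"c",np.round(np.median(P,0),3),"zmax %.3f"%P[:,2].max(),"sat %.0f"%ss, m.sum())
        if n=="key1":
            uv=np.argwhere(m)[:,::-1]; w=unproj(uv,0.008,p)[:,:2]; c=w.mean(0); e=np.linalg.svd(w-c,full_matrices=0)[2][0]
            t=(w-c)@e; print("   ctr",c.round(4),"dir",e.round(3),"ext",t.min().round(3),t.max().round(3))
E
```

```text
key1 0.96 [454. 236. 481. 282.] c [ 0.619 -0.302  0.007] zmax 1.228 sat 22 618
   ctr [ 0.6147 -0.3042] dir [-0.973  0.233] ext -0.043 0.066
key1 0.88 [453. 311. 487. 370.] c [ 0.428 -0.318  0.007] zmax 1.228 sat 21 700
   ctr [ 0.4261 -0.3156] dir [-0.908 -0.42 ] ext -0.044 0.066
key1 0.87 [490. 273. 544. 294.] c [ 0.547 -0.431  0.007] zmax 1.228 sat 93 675
   ctr [ 0.5487 -0.4296] dir [-0.148  0.989] ext -0.044 0.069
key1 0.79 [485. 198. 534. 222.] c [ 0.716 -0.394  0.006] zmax 1.228 sat 124 619
   ctr [ 0.718  -0.3952] dir [-0.297 -0.955] ext -0.044 0.065
key1 0.70 [374. 307. 403. 357.] c [ 0.437 -0.127  0.007] zmax 1.228 sat 21 687
   ctr [ 0.4354 -0.1292] dir [-0.927  0.375] ext -0.044 0.066
key1 0.66 [380. 219. 404. 268.] c [ 0.638 -0.135  0.006] zmax 1.228 sat 22 619
   ctr [ 0.6362 -0.1313] dir [-0.963 -0.269] ext -0.046 0.065
pin 0.54 [228. 256. 239. 269.] c [0.547 0.204 0.11 ] zmax 1.228 sat 39 168
organizer 0.68 [208. 227. 328. 342.] c [0.513 0.139 0.008] zmax 1.228 sat 34 10039
pin_stand 0.84 [133. 277. 168. 311.] c [0.479 0.392 0.04 ] zmax 1.228 sat 18 980
opener 0.69 [208. 227. 329. 346.] c [0.512 0.14  0.008] zmax 1.228 sat 34 10010
opener 0.65 [288. 258. 303. 303.] c [0.54  0.074 0.044] zmax 1.228 sat 26 404
opener 0.49 [129. 279. 168. 310.] c [0.477 0.392 0.04 ] zmax 1.228 sat 17 938
flashlight 0.65 [235. 167. 300. 193.] c [0.752 0.169 0.031] zmax 0.042 sat 35 823
leaf_dish 0.78 [333. 153. 393. 203.] c [ 0.773 -0.064  0.007] zmax 1.228 sat 27 2377
soap 0.60 [208. 227. 326. 344.] c [0.512 0.14  0.008] zmax 1.228 sat 34 10063
soap 0.55 [122. 214. 158. 242.] c [0.618 0.414 0.085] zmax 1.228 sat 40 792
```

play_rows:
  deltas:
    - [[0.02,0.02,0.05],0.0]
    - [[0.06,0.06,0.09],0.0]
    - [[0.1,0.1,0.1],0.0]
    - [[0.14,0.14,0.1],0.0]
    - [[0.18,0.18,0.1],0.0]

```text
time: 1.23
tool_pos: [0.3199, -0.4281, 0.2926]
tool_rot: [0.001, 0.994, 0.112, 0.0]
contact_force: [0.9, -1.0, -0.5]
gripper_width: 1.0
```

play_rows:
  deltas:
    - [[0.03,0.05,0.0],0.0]
    - [[0.06,0.1,0.0],0.0]
    - [[0.09,0.15,0.0],0.0]
    - [[0.12,0.2,0.0],0.0]
    - [[0.15,0.22,0.0],0.0]

```text
time: 1.85
tool_pos: [0.4697, -0.207, 0.2926]
tool_rot: [0.0, 0.994, 0.113, 0.001]
contact_force: [-0.1, -0.4, -0.9]
gripper_width: 1.0
```

Run:
```python
from h import *
s=st(); p=camera_params("wrist"); im,d=grab_frame("wrist"); cv2.imwrite("pics/w1.png",im)
W=p["world_from_camera"]; print(W.round(3))
print(proj([s["tool_pos"]],p))
```

```text
t 1.85 tcp [ 0.4697 -0.207   0.2926] yaw 0.2262 F [-0.1 -0.4 -0.9] w 1.000
[[ 0.223  0.926  0.304  0.548]
 [-0.975  0.212  0.071 -0.188]
 [ 0.001 -0.312  0.95   0.474]
 [ 0.     0.     0.     1.   ]]
[[324.29094654 287.48317522]]
```

View pics/w1.png

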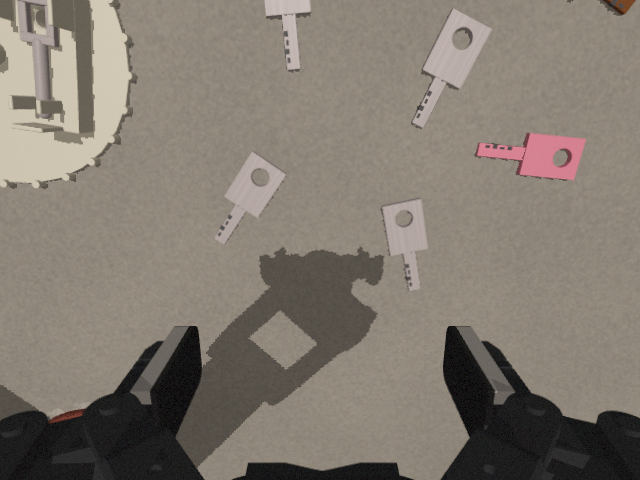

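play_rows:
  deltas:
    - [[-0.01,0.06,0.0],-0.06]
    - [[-0.02,0.12,0.0],-0.12]
    - [[-0.03,0.18,0.0],-0.18]
    - [[-0.04,0.24,0.0],-0.22]
    - [[-0.05,0.3,0.0],-0.22]

```text
time: 2.52
tool_pos: [0.4181, 0.0922, 0.2922]
tool_rot: [-0.0, 1.0, 0.001, 0.001]
contact_force: [1.4, 0.3, 0.3]
gripper_width: 1.001
```

play_rows:
  deltas:
    - [[0.0,0.05,0.0],0.0]
    - [[0.0,0.06,0.0],0.0]
    - [[0.0,0.06,0.0],0.0]

```text
time: 2.9
tool_pos: [0.4187, 0.1505, 0.2919]
tool_rot: [0.0, 1.0, 0.002, -0.0]
contact_force: [0.7, -0.5, -0.1]
gripper_width: 1.002
```

Run:
```python
from h import *
s=st(); p=camera_params("wrist"); im,d=grab_frame("wrist"); cv2.imwrite("pics/w2.png",im)
np.savez("w2.npz",im=im,d=d,**p)
C=cloud(d,p)
for uv in [(100,300),(320,300),(320,100),(200,200)]: print(uv,C[uv[1],uv[0]].round(4))
print("noise",[np.std(C[100:110,600:620,2])])
```

```text
t 2.90 tcp [0.4187 0.1505 0.2919] yaw 0.0048 F [ 0.7 -0.5 -0.1] w 1.002
(100, 300) [0.2713 0.4223 0.    ]
(320, 300) [ 0.2712  0.1534 -0.0009]
(320, 100) [0.5043 0.1539 0.0065]
(200, 200) [0.3967 0.2898 0.0011]
noise [np.float64(0.0008390710951849766)]
```

View pics/w2.png

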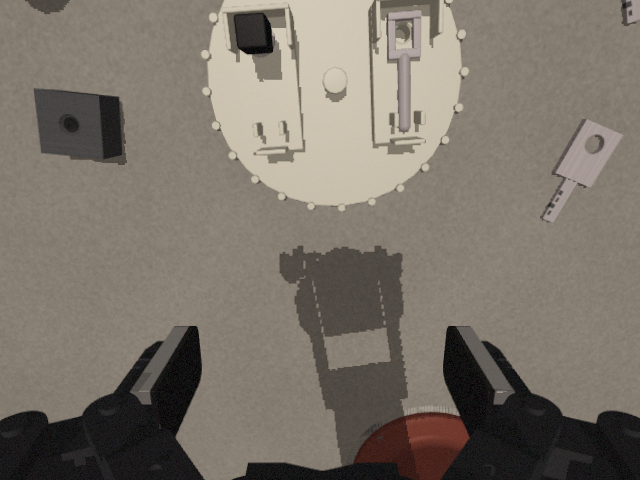

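play_rows:
  deltas:
    - [[0.05,0.0,0.0],0.0]
    - [[0.1,0.0,0.0],0.0]
    - [[0.11,0.0,0.0],0.0]
    - [[0.11,0.0,0.0],0.0]

```text
time: 3.45
tool_pos: [0.5289, 0.1492, 0.2915]
tool_rot: [0.0, 1.0, 0.001, -0.001]
contact_force: [-1.2, 0.6, 0.2]
gripper_width: 1.003
```

Run:
```python
from h import *
s=st(); p=camera_params("wrist"); im,d=grab_frame("wrist"); cv2.imwrite("pics/w3.png",im)
np.savez("w3.npz",im=im,d=d,**p)
C=cloud(d,p); Z=C[...,2]
# height map render
hm=np.clip(Z/0.12*255,0,255).astype(np.uint8); cv2.imwrite("pics/w3z.png",cv2.applyColorMap(hm,cv2.COLORMAP_JET))
```

```text
t 3.45 tcp [0.5289 0.1492 0.2915] yaw 0.0015 F [-1.2  0.6  0.2] w 1.003
```

View pics/w3.png

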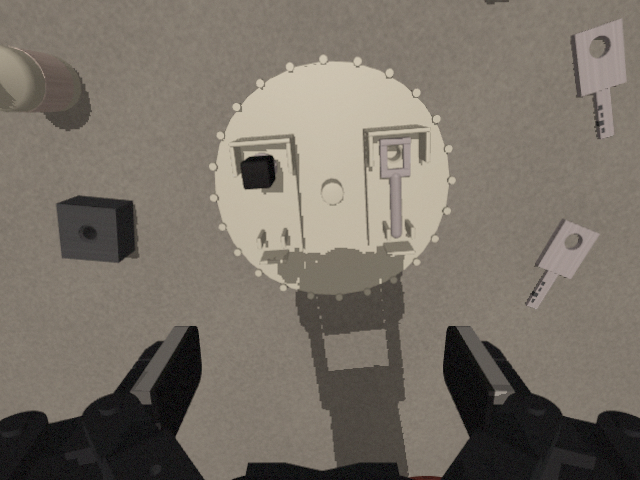

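View pics/w3z.png

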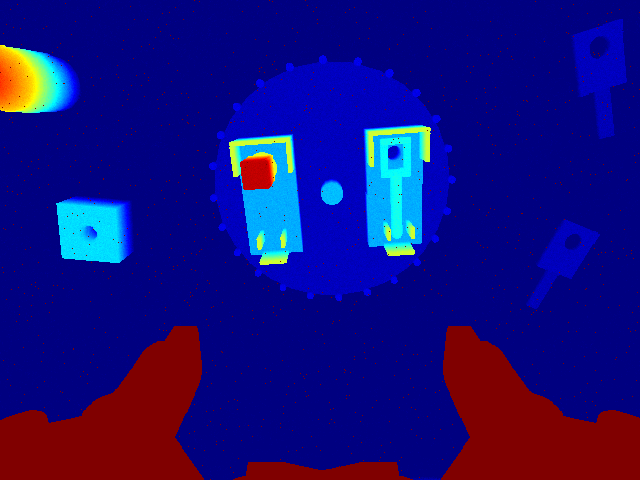

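```bash
cat >> h.py <<'E'
from scipy.optimize import least_squares
def rectsdf(P,x0,x1,y0,y1):
    c=np.array([(x0+x1)/2,(y0+y1)/2]); h=np.array([(x1-x0)/2,(y1-y0)/2])
    q=np.abs(P-c)-h
    return np.linalg.norm(np.maximum(q,0),axis=1)+np.minimum(q.max(1),0)
DR=[(.0215,.0255,-.0285,.0285),(-.0065,.0215,.0245,.0285),(-.0065,.0215,-.0285,-.0245)]
def fit_docks(C,g,both=True):
    """g=(mx,my,yaw): midpoint between dock holes. uses dock wall tops"""
    P=C.reshape(-1,3); P=P[(P[:,2]>.066)&(P[:,2]<.074)]
    for it in range(4):
        def loc(v):
            c,s=np.cos(v[2]),np.sin(v[2]); return (P[:,:2]-v[:2])@np.array([[c,-s],[s,c]])
        def res(v):
            L=loc(v); ds=[rectsdf(L-[0,o],*r) for o in((.065,-.065) if both else (.065,)) for r in DR]+[rectsdf(L-[0,o],-.0975,-.0935,-.012,.012) for o in((.065,-.065) if both else (.065,))]
            return np.maximum(np.min(ds,0)+.0005,0)
        k=res(g)<(.02,.01,.005,.004)[it]
        P=P[k]
        r=least_squares(res,g,loss="soft_l1",f_scale=.001); g=r.x
    L=loc(g)
    return g,len(P),np.sqrt(np.mean(r.fun**2)),L
def dockpt(g,side=1,l=(0,0)):
    c,s=np.cos(g[2]),np.sin(g[2]); x,y=l[0],side*.065+l[1]
    return np.array([g[0]+c*x-s*y,g[1]+s*x+c*y])
E
python3 - <<'E'
from h import *
f=np.load("w3.npz"); C=cloud(f["d"],f); Z=C[...,2]
g,n,r,L=fit_docks(C,np.array([.555,.139,.05]))
print(g,n,r,"L",dockpt(g),"R",dockpt(g,-1)); 
for o in(.065,-.065):
    Q=L-[0,o]; e=Q[(np.abs(Q[:,1])<.02)&(Q[:,0]>.01)]; print(np.percentile(e[:,0],[2,50,98]).round(4)); e=Q[(Q[:,0]<.018)&(Q[:,0]>-.01)]; print([np.percentile(e[e[:,1]*k>0,1],[2,50,98]).round(4) for k in(1,-1)])
    e=Q[Q[:,0]<-.09]; print(np.percentile(e[:,0],[2,98]),np.percentile(e[:,1],[2,98]))
# disc centre hub; pin top
P=C.reshape(-1,3)
k=(np.abs(P[:,2]-.113)<.006)&(np.linalg.norm(P[:,:2]-dockpt(g),axis=1)<.03); Q=P[k]; rc=cv2.minAreaRect(Q[:,:2].astype(np.float32)*1000); print("pin top",rc,Q[:,2].mean(), (np.percentile(Q[:,:2],1,0)+np.percentile(Q[:,:2],99,0))/2)
k=(np.abs(P[:,2]-.042)<.004)&(np.linalg.norm(P[:,:2]-[.479,.392],axis=1)<.06); Q=P[k]; print("stand",cv2.minAreaRect(Q[:,:2].astype(np.float32)*1000),Q[:,2].mean())
# floor height
k=np.abs(P[:,2]-.036)<.004; k&=np.linalg.norm(P[:,:2]-dockpt(g),axis=1)<.08; print("floor",np.median(P[k,2]))
k=(np.linalg.norm(P[:,:2]-g[:2],axis=1)<.25)&(np.abs(P[:,2])<.004);print("counter",np.median(P[k,2]))
E
```

```text
[0.55817295 0.14245056 0.07320495] 1364 0.0003061032581249715 L [0.55341888 0.20727647] R [0.56292703 0.07762465]
[0.0216 0.0237 0.0255]
[array([0.0244, 0.0261, 0.0284]), array([-0.1577, -0.1036, -0.0245])]
[-0.09802259 -0.09366986] [-0.14246833  0.0124573 ]
[0.0216 0.0237 0.0254]
[array([0.0244, 0.1038, 0.1583]), array([-0.0279, -0.026 , -0.0245])]
[-0.09802259 -0.09366986] [-0.01246833  0.1424573 ]
pin top ((553.03271484375, 207.4661865234375), (24.92337989807129, 24.07771873474121), 4.660089492797852) 0.11229923053662003 [0.55311697 0.20727727]
stand ((479.48394775390625, 397.4626770019531), (61.300132751464844, 61.48074722290039), 84.17817687988281) 0.04136504663722322
floor 0.035683725647343484
counter -0.00047306961317572505
```

play_rows:
  deltas:
    - [[0.012,0.03,-0.04],0.04]
    - [[0.0245,0.058,-0.09],0.072]
    - [[0.0245,0.058,-0.14],0.072]
    - [[0.0245,0.058,-0.16],0.072]
    - [[0.0245,0.058,-0.16],0.072]

```text
time: 4.12
tool_pos: [0.5521, 0.2081, 0.1314]
tool_rot: [0.0, 0.999, 0.038, -0.001]
contact_force: [0.5, 0.0, 0.5]
gripper_width: 1.002
```

Run:
```python
from h import *
s=st(); p=camera_params("wrist"); im,d=grab_frame("wrist"); cv2.imwrite("pics/w4.png",im)
np.savez("w4.npz",im=im,d=d,**p)
C=cloud(d,p); P=C.reshape(-1,3)
k=(np.abs(P[:,2]-.113)<.006)&(np.linalg.norm(P[:,:2]-[.553,.207],axis=1)<.03); Q=P[k]; print("pin top",cv2.minAreaRect(Q[:,:2].astype(np.float32)*1000),Q[:,2].mean())
```

```text
t 4.12 tcp [0.5521 0.2081 0.1314] yaw 0.0755 F [0.5 0.  0.5] w 1.002
pin top ((552.986083984375, 207.48045349121094), (24.668638229370117, 23.997068405151367), 4.338522911071777) 0.11217399064529952
```

View pics/w4.png

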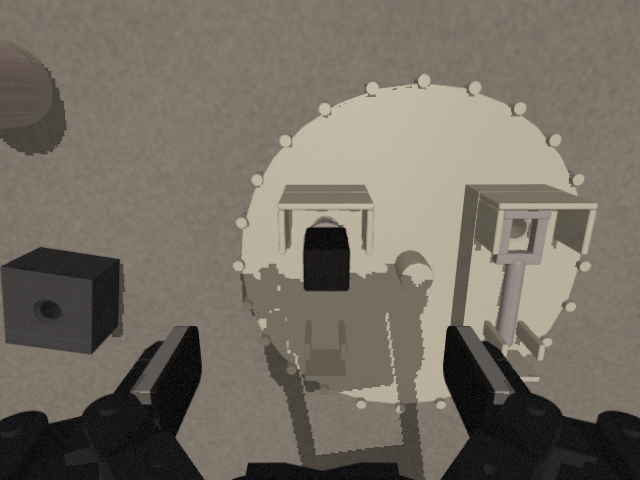

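play_rows:
  deltas:
    - [[0.001,-0.001,-0.03],-0.002]
    - [[0.001,-0.001,-0.05],-0.002]
    - [[0.001,-0.001,-0.05],-0.002]

```text
time: 4.55
tool_pos: [0.5536, 0.2073, 0.0813]
tool_rot: [0.0, 0.999, 0.037, -0.001]
contact_force: [-0.4, 0.2, -0.4]
gripper_width: 0.999
```

play_rows:
  deltas:
    - [[0.0,0.0,0.0],0.0]
    - [[0.0,0.0,0.0],0.0]
    - [[0.0,0.0,0.0],0.0]
    - [[0.0,0.0,0.0],0.0]
    - [[0.0,0.0,0.0],0.0]
  grip: -1

```text
time: 5.18
tool_pos: [0.5542, 0.2076, 0.082]
tool_rot: [-0.0, 0.999, 0.037, 0.0]
contact_force: [-0.0, -0.2, -0.3]
gripper_width: 0.001
```

play_rows:
  deltas:
    - [[0.0,0.0,0.0],0.0]
    - [[0.0,0.0,0.0],0.0]
    - [[0.0,0.0,0.0],0.0]

```text
time: 5.55
tool_pos: [0.5542, 0.2076, 0.0819]
tool_rot: [0.0, 0.999, 0.037, -0.0]
contact_force: [0.6, -0.5, -0.2]
gripper_width: -0.001
```

Run:
```python
from h import *
s=st(); p=camera_params("wrist"); im,d=grab_frame("wrist"); cv2.imwrite("pics/w5.png",im)
im,d=grab_frame("scene"); cv2.imwrite("pics/s5.png",cv2.resize(im[200:380,280:520],None,fx=3,fy=3))
```

```text
t 5.55 tcp [0.5542 0.2076 0.0819] yaw 0.0738 F [ 0.6 -0.5 -0.2] w -0.001
```

View pics/w5.png

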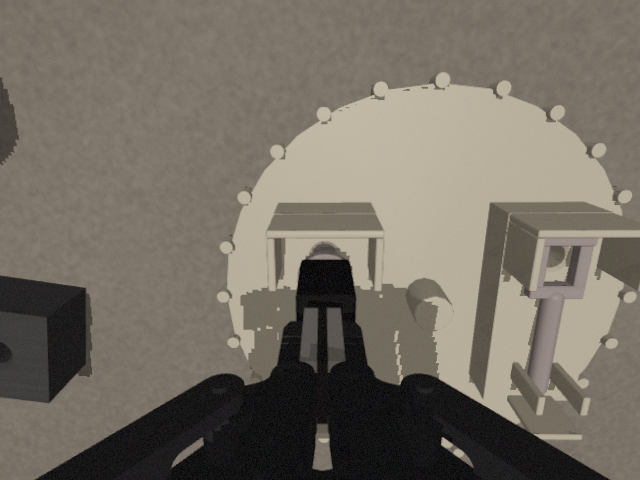

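View pics/s5.png

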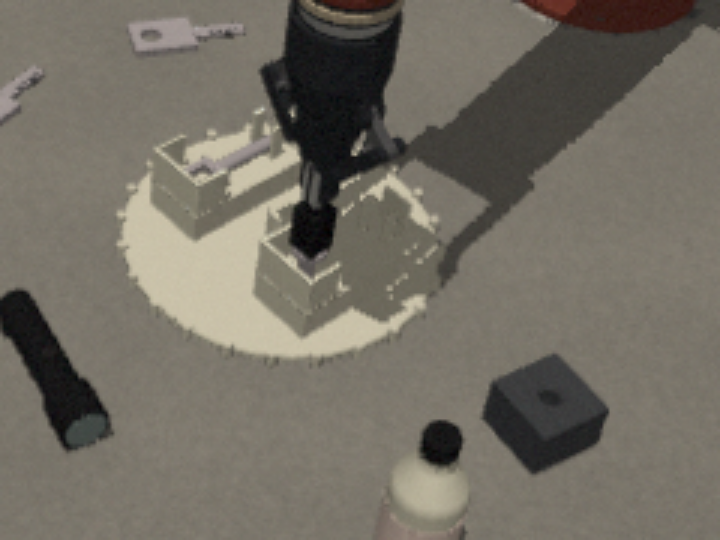

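Run:
```python
from h import *
s=st(); p=camera_params("wrist"); im,d=grab_frame("wrist"); C=cloud(d,p)
print(proj([s["tool_pos"],s["tool_pos"]+[0,0,.0187],s["tool_pos"]+[0,0,.05]],p))
for v in range(265,400,8): print(v,[C[v,u].round(4).tolist() for u in (312,322,338)])
```

```text
t 5.65 tcp [0.5542 0.2076 0.0819] yaw 0.0738 F [ 0.4 -0.3 -0.8] w -0.003
[[324.32212687 287.16840105]
 [324.54568519 305.11369206]
 [325.03968973 344.71609275]]
265 [[0.5642, 0.2141, 0.0802], [0.5646, 0.2095, 0.0803], [0.5644, 0.2019, 0.0785]]
273 [[0.5644, 0.2139, 0.0904], [0.5647, 0.2095, 0.0904], [0.5652, 0.2024, 0.0904]]
281 [[0.5642, 0.2137, 0.0988], [0.5648, 0.2095, 0.0996], [0.5651, 0.2027, 0.0993]]
289 [[0.5646, 0.2135, 0.108], [0.5644, 0.2094, 0.1068], [0.5653, 0.2031, 0.1078]]
297 [[0.5636, 0.2133, 0.1132], [0.5637, 0.2094, 0.113], [0.564, 0.2031, 0.1125]]
305 [[0.5598, 0.2131, 0.1125], [0.5607, 0.2092, 0.1138], [0.561, 0.2029, 0.1135]]
313 [[0.5653, 0.213, 0.13], [0.5647, 0.2095, 0.1283], [0.5655, 0.2038, 0.1289]]
321 [[0.5646, 0.2129, 0.1343], [0.5652, 0.2095, 0.1349], [0.5652, 0.204, 0.1342]]
329 [[0.5648, 0.2128, 0.1401], [0.565, 0.2095, 0.1401], [0.5656, 0.2043, 0.1405]]
337 [[0.5644, 0.2126, 0.1445], [0.5656, 0.2095, 0.1461], [0.5654, 0.2044, 0.1452]]
345 [[0.5645, 0.2125, 0.1493], [0.5655, 0.2095, 0.1506], [0.5651, 0.2046, 0.1495]]
353 [[0.565, 0.2124, 0.1546], [0.5645, 0.2094, 0.1535], [0.5657, 0.2048, 0.1548]]
361 [[0.5647, 0.2123, 0.1582], [0.5653, 0.2095, 0.1588], [0.5654, 0.2049, 0.1585]]
369 [[0.5651, 0.2123, 0.1626], [0.5619, 0.2092, 0.1577], [0.5664, 0.2052, 0.1638]]
377 [[0.5656, 0.2122, 0.1669], [0.5592, 0.2091, 0.1577], [0.566, 0.2053, 0.1668]]
385 [[0.5654, 0.2121, 0.17], [0.5563, 0.2088, 0.1575], [0.5665, 0.2054, 0.1708]]
393 [[0.5639, 0.212, 0.1713], [0.5535, 0.2086, 0.1575], [0.5662, 0.2055, 0.1737]]
```

Run:
```python
from h import *
for f,t in(("w3",[.5289,.1492,.2915]),("w4",[.5521,.2081,.1314])):
    f=np.load(f+".npz"); C=cloud(f["d"],f)-t
    for uv in [(180,328),(195,328),(195,350),(195,370),(165,360),(140,390),(450,328),(449,370),(480,350),(500,395)]: print(uv,C[uv[1],uv[0]].round(4))
im,d=grab_frame("wrist");C=cloud(d,camera_params("wrist"));P=C.reshape(-1,3);s=st()
im,d=grab_frame("scene");C=cloud(d,camera_params("scene"));P=C.reshape(-1,3)
k=(np.linalg.norm(P[:,:2]-s["tool_pos"][:2],axis=1)<.03)&(P[:,2]>.075)
h=np.histogram(P[k,2],bins=np.arange(.075,.3,.005)); print(np.c_[h[1][:-1],h[0]].tolist())
print(s["joint_pos"])
```

```text
(180, 328) [0.0109 0.0478 0.0575]
(195, 328) [0.0095 0.0438 0.0549]
(195, 350) [0.0022 0.0439 0.0569]
(195, 370) [-0.0038  0.0437  0.0595]
(165, 360) [0.0112 0.0461 0.0763]
(140, 390) [0.0109 0.0479 0.0891]
(450, 328) [ 0.0101 -0.0416  0.0559]
(449, 370) [-0.0033 -0.0413  0.0601]
(480, 350) [ 0.011  -0.0462  0.0707]
(500, 395) [ 0.01   -0.0445  0.0899]
(180, 328) [0.0077 0.0484 0.0578]
(195, 328) [0.0068 0.0442 0.0557]
(195, 350) [-0.0011  0.0441  0.0565]
(195, 370) [-0.0073  0.0435  0.0589]
(165, 360) [0.0078 0.0469 0.0761]
(140, 390) [0.008  0.0483 0.0898]
(450, 328) [ 0.0136 -0.0404  0.0566]
(449, 370) [-0.0007 -0.0417  0.0593]
(480, 350) [ 0.0139 -0.0457  0.0696]
(500, 395) [ 0.0129 -0.044   0.0892]
t 5.75 tcp [0.5542 0.2076 0.0819] yaw 0.0738 F [-0.4 -0.7 -0.6] w 0.000
[[0.075, 25.0], [0.08, 19.0], [0.085, 24.0], [0.09000000000000001, 23.0], [0.09500000000000001, 23.0], [0.10000000000000002, 23.0], [0.10500000000000002, 25.0], [0.11000000000000003, 53.0], [0.11500000000000003, 13.0], [0.12000000000000004, 3.0], [0.12500000000000006, 8.0], [0.13000000000000006, 20.0], [0.13500000
[... 289 characters left out ...]
0001, 25.0], [0.1900000000000001, 36.0], [0.19500000000000012, 23.0], [0.20000000000000012, 32.0], [0.20500000000000013, 35.0], [0.21000000000000013, 29.0], [0.21500000000000014, 35.0], [0.22000000000000014, 41.0], [0.22500000000000014, 47.0], [0.23000000000000015, 25.0], [0.23500000000000015, 7.0], [0.24000000000000016, 2.0], [0.24500000000000016, 0.0], [0.25000000000000017, 0.0], [0.25500000000000017, 0.0], [0.2600000000000002, 0.0], [0.2650000000000002, 0.0], [0.2700000000000002, 0.0], [0.2750000000000002, 0.0], [0.2800000000000002, 0.0], [0.2850000000000002, 0.0], [0.2900000000000002, 1.0]]
[ 2.32716507e-01  6.67237360e-02  1.78784900e+00 -3.37117513e-05
  1.28700171e+00  1.72969525e+00]
```

play_rows:
  deltas:
    - [[-0.001,0.0,0.0],0.0]
    - [[-0.001,0.0,0.0],0.0]
    - [[-0.001,0.0,0.0],0.0]
    - [[-0.001,0.0,0.0],0.0]
    - [[-0.001,0.0,0.0],0.0]
  grip: 1

```text
time: 6.42
tool_pos: [0.5532, 0.2076, 0.0819]
tool_rot: [-0.0, 0.999, 0.037, -0.0]
contact_force: [-0.0, -0.1, 0.3]
gripper_width: 0.998
```

play_rows:
  deltas:
    - [[0.0,0.0,-0.015],0.0]
    - [[0.0,0.0,-0.03],0.0]
    - [[0.0,0.0,-0.044],0.0]
    - [[0.0,0.0,-0.044],0.0]

```text
time: 6.92
tool_pos: [0.5514, 0.2072, 0.0353]
tool_rot: [0.0, 0.999, 0.037, -0.002]
contact_force: [0.6, -0.4, -1.0]
gripper_width: 1.002
```

Run:
```python
from h import *
s=st(); p=camera_params("wrist"); im,d=grab_frame("wrist"); cv2.imwrite("pics/w6.png",im)
```

```text
t 6.92 tcp [0.5514 0.2072 0.0353] yaw 0.0738 F [ 0.6 -0.4 -1. ] w 1.002
```

View pics/w6.png

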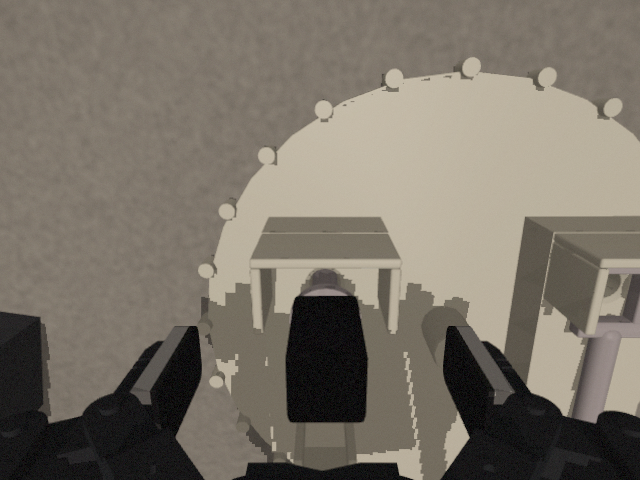

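play_rows:
  deltas:
    - [[0.0,0.0,0.0],0.0]
    - [[0.0,0.0,0.0],0.0]
    - [[0.0,0.0,0.0],0.0]
    - [[0.0,0.0,0.0],0.0]
    - [[0.0,0.0,0.0],0.0]
  grip: -1

```text
time: 7.6
tool_pos: [0.5537, 0.2076, 0.0385]
tool_rot: [0.0, 0.999, 0.037, 0.0]
contact_force: [-0.6, 0.0, 2.0]
gripper_width: 0.275
```

play_rows:
  deltas:
    - [[0.0,0.0,0.0],0.0]
    - [[0.0,0.0,0.0],0.0]
    - [[0.0,0.0,0.01],0.0]
    - [[0.0,0.0,0.01],0.0]

```text
time: 8.1
tool_pos: [0.5534, 0.2079, 0.0484]
tool_rot: [-0.0, 0.999, 0.037, 0.0]
contact_force: [0.5, 0.4, -1.4]
gripper_width: 0.271
```

Run:
```python
from h import *
s=st(); p=camera_params("wrist"); im,d=grab_frame("wrist"); cv2.imwrite("pics/w7.png",im)
C=cloud(d,p); 
g,n,r,L=fit_docks(C,np.array([.558,.1424,.073])); print(g,n,r,dockpt(g))
P=C.reshape(-1,3)
k=(np.abs(P[:,2]-.123)<.006)&(np.linalg.norm(P[:,:2]-[.553,.207],axis=1)<.025); Q=P[k]; print("pin top",cv2.minAreaRect(Q[:,:2].astype(np.float32)*1000),Q[:,2].mean())
```

```text
t 8.10 tcp [0.5534 0.2079 0.0484] yaw 0.0738 F [ 0.5  0.4 -1.4] w 0.271
[0.55788017 0.14264145 0.07414571] 4377 0.00020683460846298774 [0.55306511 0.20746286]
pin top ((553.677734375, 207.17066955566406), (25.000993728637695, 47.21176528930664), 4.205351829528809) 0.12237136314241871
```

View pics/w7.png

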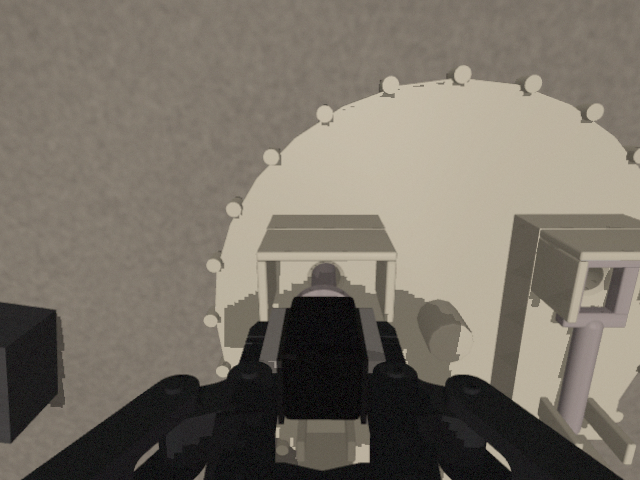

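play_rows:
  deltas:
    - [[0.0,0.0,0.05],0.0]
    - [[0.0,0.0,0.09],0.0]
    - [[-0.015,0.03,0.1],0.0]
    - [[-0.03,0.06,0.1],0.0]
    - [[-0.03,0.06,0.1],0.0]

```text
time: 8.78
tool_pos: [0.5219, 0.2691, 0.1475]
tool_rot: [-0.0, 0.999, 0.038, -0.0]
contact_force: [0.8, -1.2, -1.4]
gripper_width: 0.275
```

Run:
```python
from h import *
s=st(); p=camera_params("wrist"); im,d=grab_frame("wrist"); cv2.imwrite("pics/w8.png",im)
np.savez("w8.npz",im=im,d=d,**p)
C=cloud(d,p); P=C.reshape(-1,3)
k=(np.abs(P[:,2]-.042)<.004)&(np.linalg.norm(P[:,:2]-[.479,.397],axis=1)<.06); Q=P[k]; print("stand",cv2.minAreaRect(Q[:,:2].astype(np.float32)*1000),Q[:,2].mean())
k=(P[:,2]<.034)&(np.linalg.norm(P[:,:2]-[.479,.397],axis=1)<.02); print(k.sum(),P[k].mean(0),np.argwhere(k.reshape(480,640)).mean(0))
```

```text
t 8.78 tcp [0.5219 0.2691 0.1475] yaw 0.0767 F [ 0.8 -1.2 -1.4] w 0.275
stand ((479.1375732421875, 397.6140441894531), (60.64704895019531, 61.36238479614258), 84.53556060791016) 0.04139802626761785
210 [0.47454047 0.40210751 0.02557147] [266.84761905 145.6       ]
```

View pics/w8.png

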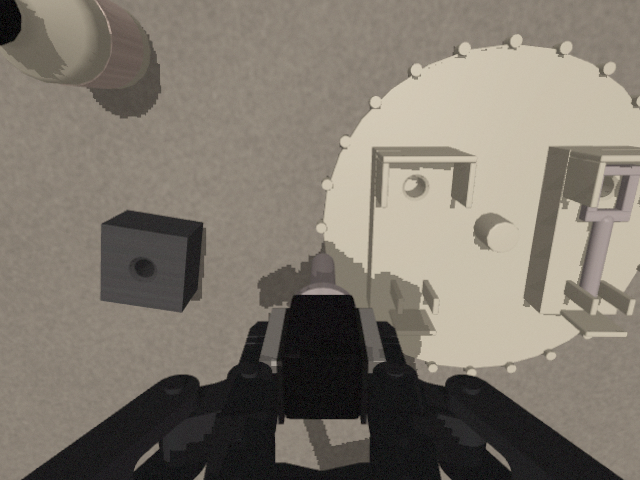

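Run:
```python
from h import *
f=np.load("w8.npz"); im=f["im"]; g=cv2.cvtColor(im,cv2.COLOR_BGR2GRAY)
c=im[245:290,120:170]; cv2.imwrite("pics/c8.png",cv2.resize(c,None,fx=10,fy=10,interpolation=0))
C=cloud(f["d"],f)
z=C[245:290,120:170,2]
m=((z<.039)).astype(np.uint8)
n,l,stt,ce=cv2.connectedComponentsWithStats(m)
for i in range(1,n):
    if stt[i,4]>60: 
        pts=np.argwhere(l==i)[:,::-1]+[120,245]; print(stt[i],pts.mean(0)); w=unproj(pts,.0415,f); print(cv2.minEnclosingCircle(w[:,:2].astype(np.float32)*1000), w.mean(0))
```

```text
[ 12  13  23  22 328] [143.86585366 268.13719512]
((479.51031494140625, 397.09844970703125), 8.462871551513672) [0.4801151  0.39683244 0.0415    ]
```

View pics/c8.png

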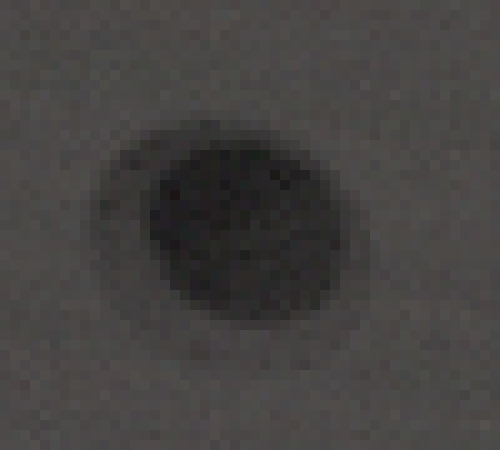

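play_rows:
  deltas:
    - [[-0.02,0.06,0.0],0.0]
    - [[-0.0425,0.12,0.0],0.0]
    - [[-0.0425,0.1285,-0.03],0.0]
    - [[-0.0425,0.1285,-0.05],0.0]
    - [[-0.0425,0.1285,-0.05],0.0]

```text
time: 9.45
tool_pos: [0.4794, 0.3938, 0.0946]
tool_rot: [0.002, 0.999, 0.036, -0.003]
contact_force: [0.1, -0.2, -1.9]
gripper_width: 0.273
```

Run:
```python
from h import *
s=st(); p=camera_params("wrist"); im,d=grab_frame("wrist"); cv2.imwrite("pics/w9.png",im)
np.savez("w9.npz",im=im,d=d,**p)
C=cloud(d,p); P=C.reshape(-1,3)
k=(np.abs(P[:,2]-.042)<.004)&(np.linalg.norm(P[:,:2]-[.479,.397],axis=1)<.06); Q=P[k]; print("stand",cv2.minAreaRect(Q[:,:2].astype(np.float32)*1000),Q[:,2].mean())
a=s["tool_pos"]; print(proj([[.4794,.3975,.042],a-[0,0,.031]],p))
```

```text
t 9.45 tcp [0.4794 0.3938 0.0946] yaw 0.0725 F [ 0.1 -0.2 -1.9] w 0.273
stand ((478.5091857910156, 397.9061584472656), (60.40565490722656, 61.1031494140625), 84.42115783691406) 0.04145873293000778
[[317.29811077 249.73777472]
 [323.89488638 263.32470547]]
```

View pics/w9.png

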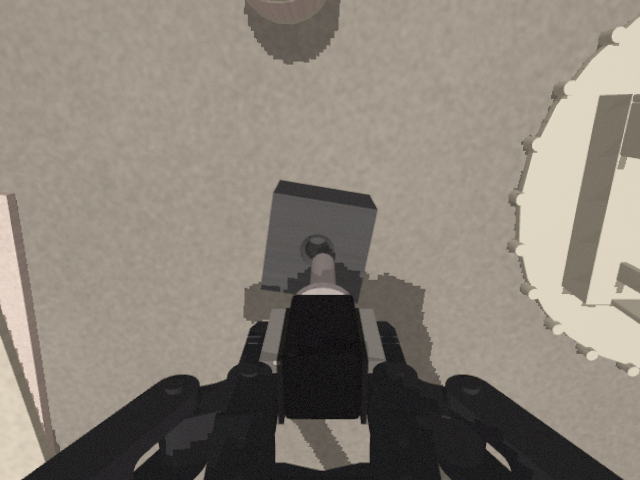

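play_rows:
  deltas:
    - [[0.0,0.0,0.0],0.0]
    - [[0.0,0.0,0.0],0.0]
    - [[0.0,0.0,0.0],0.0]

```text
time: 9.88
tool_pos: [0.4813, 0.3961, 0.0989]
tool_rot: [-0.0, 0.999, 0.037, 0.001]
contact_force: [-1.1, 0.1, -0.6]
gripper_width: 0.273
```

```bash
cat >> h.py <<'E'
def pintop(C,tcp,top):
    P=C.reshape(-1,3); k=(np.abs(P[:,2]-top)<.003)&(np.linalg.norm(P[:,:2]-tcp[:2],axis=1)<.018); Q=P[k]
    c,s=np.cos(.073),np.sin(.073); L=(Q[:,:2]-tcp[:2])@np.array([[c,-s],[s,c]])
    return np.percentile(L,[2,98],axis=0)
E
python3 - <<'E'
from h import *
s=st(); p=camera_params("wrist"); im,d=grab_frame("wrist"); 
C=cloud(d,p); P=C.reshape(-1,3)
k=(np.abs(P[:,2]-.042)<.004)&(np.linalg.norm(P[:,:2]-[.479,.397],axis=1)<.06); Q=P[k]; print("stand",cv2.minAreaRect(Q[:,:2].astype(np.float32)*1000),Q[:,2].mean())
a=s["tool_pos"]; print(pintop(C,a,a[2]-.031+.105))
cv2.imwrite("pics/c10.png",cv2.resize(im[200:320,260:400],None,fx=5,fy=5))
E
```

```text
t 9.88 tcp [0.4813 0.3961 0.0989] yaw 0.0733 F [-1.1  0.1 -0.6] w 0.273
stand ((478.726806640625, 398.0280456542969), (60.50468826293945, 61.303199768066406), 83.9772720336914) 0.041458852898602516
[[-0.01122214 -0.01255046]
 [ 0.01125143  0.01408535]]
```

View pics/c10.png

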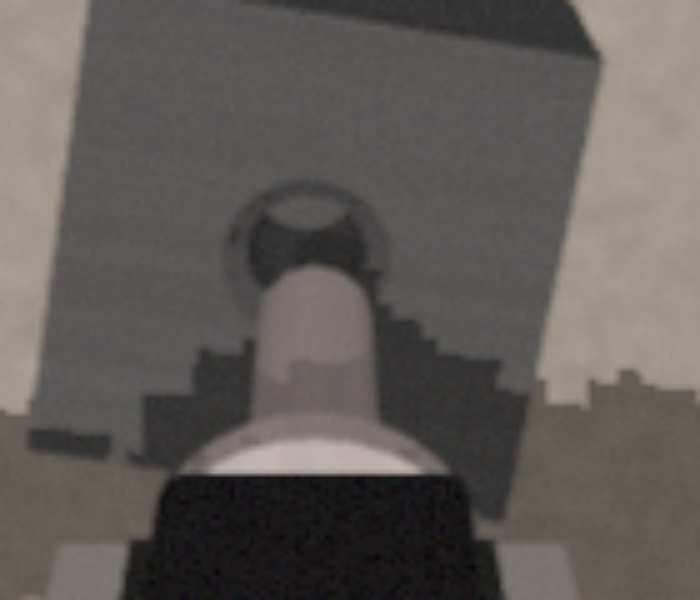

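play_rows:
  deltas:
    - [[-0.002,0.0012,-0.01],0.0]
    - [[-0.002,0.0012,-0.02],0.0]
    - [[-0.002,0.0012,-0.02],0.0]
    - [[-0.002,0.0012,-0.02],0.0]

```text
time: 10.42
tool_pos: [0.4786, 0.3973, 0.0776]
tool_rot: [0.0, 0.999, 0.037, -0.0]
contact_force: [0.1, -0.0, -0.7]
gripper_width: 0.271
```

Run:
```python
from h import *
s=st(); p=camera_params("wrist"); im,d=grab_frame("wrist"); 
C=cloud(d,p); P=C.reshape(-1,3)
k=(np.abs(P[:,2]-.042)<.004)&(np.linalg.norm(P[:,:2]-[.479,.397],axis=1)<.06); Q=P[k]; print("stand",cv2.minAreaRect(Q[:,:2].astype(np.float32)*1000),Q[:,2].mean())
a=s["tool_pos"]; print(pintop(C,a,a[2]-.031+.105))
cv2.imwrite("pics/c11.png",cv2.resize(im[180:320,260:400],None,fx=4,fy=4))
```

```text
t 10.43 tcp [0.4786 0.3973 0.0776] yaw 0.0738 F [ 0.1 -0.  -0.7] w 0.271
stand ((478.5509033203125, 397.78118896484375), (60.6309928894043, 60.99855041503906), 84.55663299560547) 0.041457816975871836
[[-0.01113596 -0.01255169]
 [ 0.01136178  0.01413337]]
```

View pics/c11.png

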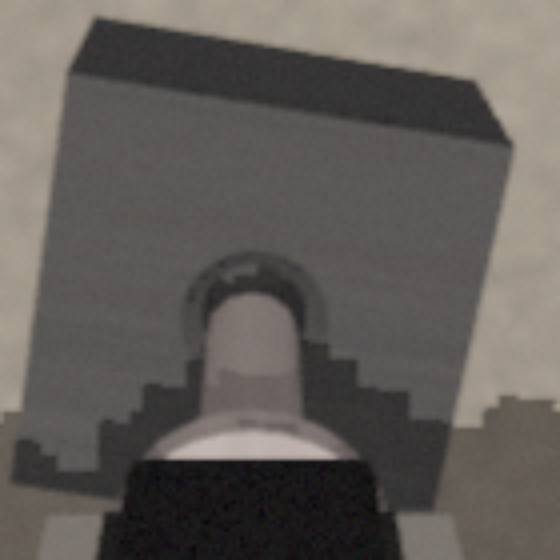

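Looks centred over the stand's hole; lowering with force checks (foot .0466 → target about .009).

play_rows:
  deltas:
    - [[0.0,0.0,-0.006],0.0]
    - [[0.0,0.0,-0.012],0.0]
    - [[0.0,0.0,-0.012],0.0]

```text
time: 10.85
tool_pos: [0.4782, 0.3969, 0.0649]
tool_rot: [0.0, 0.999, 0.037, -0.001]
contact_force: [0.0, -0.2, -0.8]
gripper_width: 0.27
```

play_rows:
  deltas:
    - [[0.0,0.0,-0.008],0.0]
    - [[0.0,0.0,-0.016],0.0]
    - [[0.0,0.0,-0.022],0.0]
    - [[0.0,0.0,-0.022],0.0]

```text
time: 11.35
tool_pos: [0.4784, 0.397, 0.0429]
tool_rot: [0.0, 0.999, 0.037, -0.0]
contact_force: [-0.4, -0.7, -1.1]
gripper_width: 0.273
```

play_rows:
  deltas:
    - [[0.0,0.0,-0.003],0.0]
    - [[0.0,0.0,-0.003],0.0]

```text
time: 11.6
tool_pos: [0.4786, 0.3973, 0.0408]
tool_rot: [0.0, 0.999, 0.037, -0.0]
contact_force: [-1.6, -0.4, -1.9]
gripper_width: 0.272
```

play_rows:
  deltas:
    - [[0.0,0.0,0.0],0.0]
    - [[0.0,0.0,0.0],0.0]
    - [[0.0,0.0,0.0],0.0]
    - [[0.0,0.0,0.0],0.0]
    - [[0.0,0.0,0.0],0.0]
  grip: 1

```text
time: 12.22
tool_pos: [0.4787, 0.3973, 0.041]
tool_rot: [-0.0, 0.999, 0.037, 0.0]
contact_force: [-0.1, -0.5, 0.3]
gripper_width: 0.999
```

play_rows:
  deltas:
    - [[0.0,0.0,0.05],0.0]
    - [[0.0,0.0,0.1],0.0]
    - [[-0.05,0.0,0.16],0.0]
    - [[-0.05,0.0,0.2],0.0]
    - [[-0.05,0.0,0.2],0.0]

```text
time: 12.85
tool_pos: [0.4304, 0.3992, 0.2478]
tool_rot: [-0.003, 0.999, 0.037, 0.005]
contact_force: [-0.1, 0.7, -0.5]
gripper_width: 1.002
```

Run:
```python
from h import *
s=st(); p=camera_params("wrist"); im,d=grab_frame("wrist"); cv2.imwrite("pics/w12.png",im)
C=cloud(d,p); P=C.reshape(-1,3)
k=(np.abs(P[:,2]-.113)<.006)&(np.linalg.norm(P[:,:2]-[.479,.397],axis=1)<.03); Q=P[k]; print("pin top",cv2.minAreaRect(Q[:,:2].astype(np.float32)*1000),Q[:,2].mean())
im,d=grab_frame("top"); cv2.imwrite("pics/t12.png",im)
```

```text
t 12.85 tcp [0.4304 0.3992 0.2478] yaw 0.0747 F [-0.1  0.7 -0.5] w 1.002
pin top ((479.32666015625, 398.5870056152344), (24.158119201660156, 24.240346908569336), 3.8670294284820557) 0.1123844199789
```

View pics/w12.png

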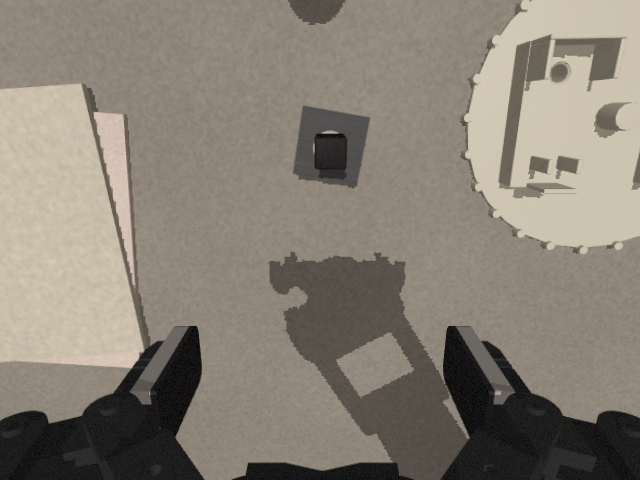

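View pics/t12.png

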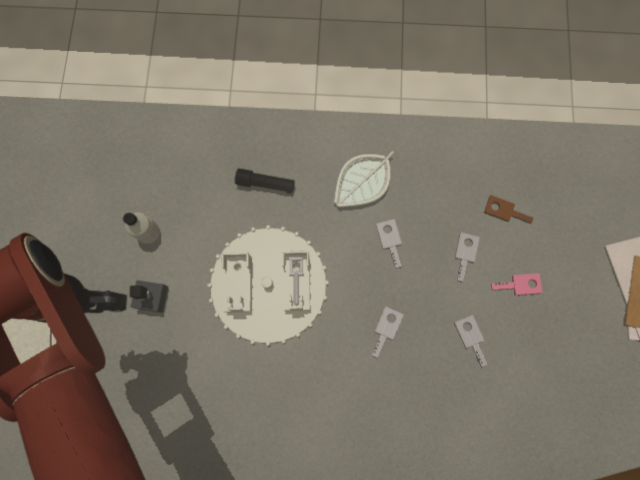

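play_rows:
  deltas:
    - [[0.0,-0.06,0.0],-0.06]
    - [[0.0,-0.12,0.0],-0.12]
    - [[0.0,-0.18,0.0],-0.2]
    - [[0.0,-0.24,0.0],-0.3]
    - [[0.0,-0.3,0.0],-0.4]
  grip: 0.41

```text
time: 13.58
tool_pos: [0.4276, 0.0953, 0.2383]
tool_rot: [0.0, 0.986, -0.164, -0.002]
contact_force: [0.4, 0.1, -0.2]
gripper_width: 0.704
```

play_rows:
  deltas:
    - [[0.0,-0.06,0.0],-0.04]
    - [[0.0,-0.12,-0.01],-0.07]
    - [[0.0,-0.18,-0.02],-0.07]
    - [[0.0,-0.23,-0.03],-0.07]
    - [[0.0,-0.23,-0.03],-0.07]

```text
time: 14.2
tool_pos: [0.4267, -0.135, 0.2072]
tool_rot: [-0.001, 0.98, -0.2, -0.003]
contact_force: [-0.6, 0.5, -0.6]
gripper_width: 0.705
```

```bash
cat >> h.py <<'E'
def fit_key(C,g,z0=0.0,lo=.0045,hi=.012,verbose=True):
    """g=(x,y,yaw) eyelet; returns fit"""
    P=C.reshape(-1,3); P=P[(P[:,2]>z0+lo)&(P[:,2]<z0+hi)]
    g=np.array(g,float)
    for it in range(5):
        def loc(v):
            c,s=np.cos(v[2]),np.sin(v[2]); return (P[:,:2]-v[:2])@np.array([[c,-s],[s,c]])
        def res(v):
            L=loc(v); return np.maximum(np.minimum(rectsdf(L,-.041,.019,-.022,.022),rectsdf(L,-.091,-.041,-.007,.007))+.0004,0)
        def res2(v):
            L=loc(v); h=np.linalg.norm(L,axis=1); return np.r_[res(v),np.maximum(.0096-h,0)]
        k=res(g)<(.04,.02,.01,.005,.003)[it]; P=P[k]
        r=least_squares(res2,g,loss="soft_l1",f_scale=.001); g=r.x
    L=loc(g)
    if verbose:
        H=L[L[:,0]>-.035]; print("n",len(P),"x",np.percentile(L[:,0],[.5,99.5]).round(4),"y",np.percentile(H[:,1],[1,99]).round(4),"z",np.median(P[:,2]).round(4))
    return g
E
python3 - <<'E'
from h import *
s=st(); p=camera_params("wrist"); im,d=grab_frame("wrist"); cv2.imwrite("pics/w13.png",im)
np.savez("w13.npz",im=im,d=d,**p)
C=cloud(d,p)
for g in [(.458,-.138,-.384),(.45,-.305,.43),(.66,-.125,.27),(.65,-.312,-.235)]:
    try:
        k=fit_key(C,g); print(k.round(4),proj([[k[0],k[1],.008]],p).round())
    except Exception as e: print(e)
E
```

```text
t 14.20 tcp [ 0.4267 -0.135   0.2072] yaw -0.4022 F [-0.6  0.5 -0.6] w 0.705
n 3686 x [-0.0899  0.019 ] y [-0.0217  0.0216] z 0.0074
[ 0.4604 -0.1377 -0.3802] [[311. 161.]]
n 4557 x [-0.0895  0.0189] y [-0.0219  0.0219] z 0.0072
[ 0.4502 -0.3056  0.4305] [[499.  92.]]
n 465 x [-0.0468 -0.0244] y [-0.0061  0.0068] z 0.0066
[ 0.6198 -0.1371  0.3268] [[227. -33.]]
index -1 is out of bounds for axis 0 with size 0
```

View pics/w13.png

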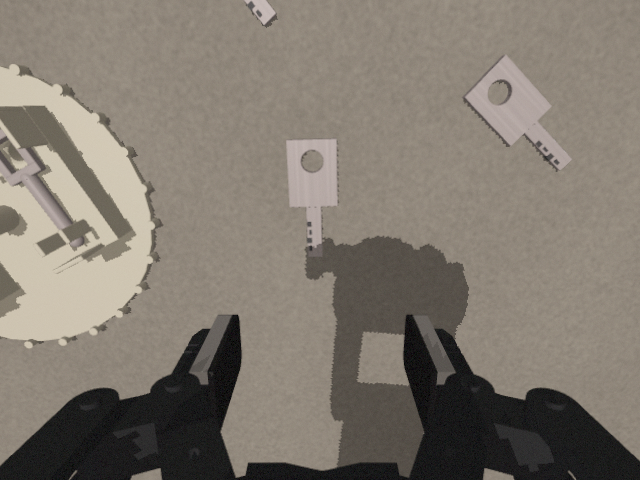

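Run:
```python
from h import *
f=np.load("w13.npz"); C=cloud(f["d"],f)-np.array([.4267,-.135,.2072])
for x in (232,236,239,412,416): 
    for y in (316,320,326,340): print(x,y,C[y,x].round(4))
```

```text
232 316 [0.0225 0.0257 0.0488]
232 320 [0.0224 0.0251 0.0518]
232 326 [0.0214 0.025  0.0544]
232 340 [0.0175 0.0266 0.0562]
236 316 [0.0216 0.0248 0.0478]
236 320 [0.0205 0.0252 0.0486]
236 326 [0.0182 0.0264 0.0481]
236 340 [0.0139 0.0283 0.0497]
239 316 [-0.0826  0.1292 -0.2076]
239 320 [-0.0862  0.1307 -0.2064]
239 326 [0.0158 0.0274 0.0437]
239 340 [0.0119 0.0288 0.0464]
412 316 [-0.0025 -0.0322  0.0482]
412 320 [-0.0022 -0.0316  0.0511]
412 326 [-0.0013 -0.0309  0.0562]
412 340 [-0.0064 -0.0291  0.0561]
416 316 [-0.0024 -0.0334  0.0492]
416 320 [-0.0027 -0.0329  0.0512]
416 326 [-0.0013 -0.0321  0.0569]
416 340 [-0.003  -0.0304  0.062 ]
```

play_rows:
  deltas:
    - [[0.0077,0.0077,-0.06],0.022]
    - [[0.0077,0.0077,-0.12],0.022]
    - [[0.0077,0.0077,-0.17],0.022]
    - [[0.0077,0.0077,-0.19],0.022]
    - [[0.0077,0.0077,-0.19],0.022]

```text
time: 14.88
tool_pos: [0.4342, -0.1228, 0.0182]
tool_rot: [-0.001, 0.983, -0.185, -0.003]
contact_force: [-0.2, 0.5, 0.2]
gripper_width: 0.711
```

play_rows:
  deltas:
    - [[0.0,0.0,-0.02],0.0]
    - [[0.0,0.0,-0.04],0.0]
    - [[0.0,0.0,-0.04],0.0]
    - [[0.0,0.0,-0.04],0.0]

```text
time: 15.38
tool_pos: [0.4376, -0.1252, -0.0176]
tool_rot: [0.0, 0.983, -0.186, 0.001]
contact_force: [0.0, 0.9, 0.2]
gripper_width: 0.707
```

```bash
cat >> h.py <<'E'
def keyrel(k,s):
    y=yaw(s["tool_rot"]); c,sn=np.cos(y),np.sin(y); d=np.array(k[:2])-s["tool_pos"][:2]
    return np.array([c*d[0]+sn*d[1],-sn*d[0]+c*d[1],k[2]-y])
def grip_delta(k,s,gx=-.028):
    t=np.array(k[:2])+gx*np.array([np.cos(k[2]),np.sin(k[2])]); return (t-s["tool_pos"][:2]).round(4),round(k[2]-yaw(s["tool_rot"]),4)
E
python3 - <<'E'
from h import *
s=st(); p=camera_params("wrist"); im,d=grab_frame("wrist"); cv2.imwrite("pics/w14.png",im)
np.savez("w14.npz",im=im,d=d,**p)
k=fit_key(cloud(d,p),(.4604,-.1377,-.38)); print(k.round(4),grip_delta(k,s))
E
```

```text
t 15.38 tcp [ 0.4376 -0.1252 -0.0176] yaw -0.3737 F [0.  0.9 0.2] w 0.707
n 16847 x [-0.0891  0.0188] y [-0.0218  0.0218] z 0.0074
[ 0.46   -0.1381 -0.3786] (array([-0.0037, -0.0025]), np.float64(-0.005))
```

View pics/w14.png

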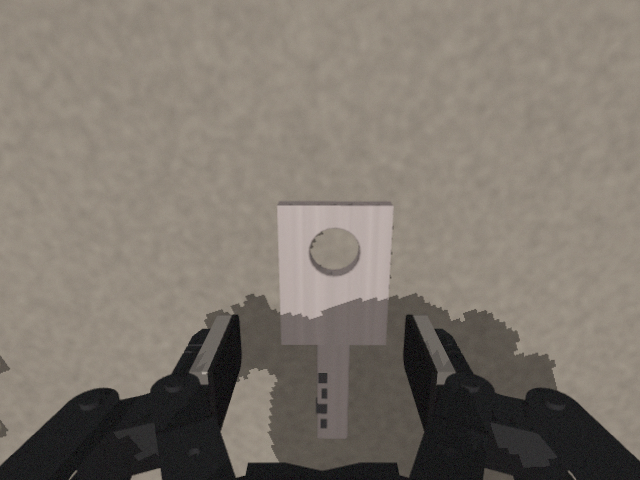

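play_rows:
  deltas:
    - [[-0.0035,-0.0022,-0.01],-0.005]
    - [[-0.0035,-0.0022,-0.02],-0.005]
    - [[-0.0035,-0.0022,-0.026],-0.005]
    - [[-0.0035,-0.0022,-0.026],-0.005]

```text
time: 15.92
tool_pos: [0.4323, -0.127, -0.0445]
tool_rot: [-0.0, 0.982, -0.188, -0.002]
contact_force: [-4.9, 2.4, 11.7]
gripper_width: 0.702
```

Run:
```python
from h import *
s=st(); p=camera_params("wrist"); im,d=grab_frame("wrist"); cv2.imwrite("pics/w15.png",im)
k=fit_key(cloud(d,p),(.4604,-.1377,-.38)); print(k.round(4),grip_delta(k,s))
```

```text
t 15.93 tcp [ 0.4323 -0.127  -0.0445] yaw -0.3792 F [-4.9  2.4 11.7] w 0.702
n 22807 x [-0.0828  0.0188] y [-0.0218  0.0217] z 0.0074
[ 0.46   -0.1381 -0.3783] (array([ 0.0017, -0.0007]), np.float64(0.0009))
```

View pics/w15.png

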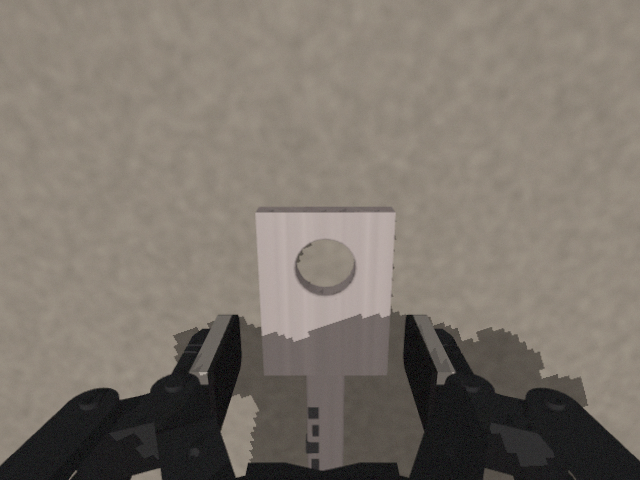

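play_rows:
  deltas:
    - [[0.001,0.0,0.004],0.0]
    - [[0.001,0.0,0.004],0.0]

```text
time: 16.23
tool_pos: [0.4342, -0.1273, -0.0411]
tool_rot: [0.0, 0.982, -0.188, 0.0]
contact_force: [-0.7, 0.2, 0.1]
gripper_width: 0.702
```

play_rows:
  deltas:
    - [[0.0,0.0,0.0],0.0]
    - [[0.0,0.0,0.0],0.0]
    - [[0.0,0.0,0.0],0.0]
    - [[0.0,0.0,0.0],0.0]
    - [[0.0,0.0,0.0],0.0]
  grip: -1

```text
time: 16.85
tool_pos: [0.4342, -0.1274, -0.0409]
tool_rot: [0.0, 0.982, -0.188, 0.0]
contact_force: [1.4, -0.6, 2.2]
gripper_width: 0.49
```

play_rows:
  deltas:
    - [[0.0,0.0,0.03],0.0]
    - [[0.0,0.0,0.08],0.0]
    - [[0.0,0.0,0.13],0.0]
    - [[0.0,0.0,0.15],0.0]
    - [[0.0,0.0,0.15],0.0]

```text
time: 17.48
tool_pos: [0.4347, -0.1276, 0.1102]
tool_rot: [0.0, 0.982, -0.188, 0.001]
contact_force: [-0.4, 0.6, -1.3]
gripper_width: 0.493
```

```bash
cat >> h.py <<'E'
def heldkey(C,s,zt=None):
    """fit held key in the hand: key plane z ~ tcp+.0445..; returns world fit"""
    y=yaw(s["tool_rot"]); t=s["tool_pos"]
    g=(t[0]+.028*np.cos(y),t[1]+.028*np.sin(y),y)
    P=C.reshape(-1,3); c,sn=np.cos(y),np.sin(y)
    L=(P[:,:2]-np.array(g[:2]))@np.array([[c,-sn],[sn,c]])
    m=(L[:,0]>-.012)&(L[:,0]<.03)&(np.abs(L[:,1])<.028)&(np.abs(P[:,2]-t[2]-.05)<.02)
    Q=P[m]; z=np.median(Q[:,2]); Q=Q[np.abs(Q[:,2]-z)<.0035]; 
    # plane tilt
    A=np.c_[Q[:,:2]-np.array(g[:2]),np.ones(len(Q))]; co=np.linalg.lstsq(A,Q[:,2],rcond=None)[0]
    def res(v):
        c,sn=np.cos(v[2]),np.sin(v[2]); L=(Q[:,:2]-v[:2])@np.array([[c,-sn],[sn,c]])
        return np.r_[np.maximum(rectsdf(L,-.041,.019,-.022,.022)+.0004,0),np.maximum(.0096-np.linalg.norm(L,axis=1),0)]
    r=least_squares(res,g,loss="soft_l1",f_scale=.001)
    k=r.x; print("held n",len(Q),"top z-tcp %.4f"%(z-t[2]),"tilt x,y",co[:2].round(3),"rel",keyrel(k,s).round(4))
    return k,z
E
python3 - <<'E'
from h import *
s=st(); p=camera_params("wrist"); im,d=grab_frame("wrist"); cv2.imwrite("pics/w16.png",im)
k=heldkey(cloud(d,p),s); print(k)
E
```

```text
t 17.48 tcp [ 0.4347 -0.1276  0.1102] yaw -0.3792 F [-0.4  0.6 -1.3] w 0.493
held n 9610 top z-tcp 0.0484 tilt x,y [0.002 0.   ] rel [ 0.0288  0.0007 -0.0086]
(array([ 0.46169253, -0.1375182 , -0.38774105]), np.float64(0.1586020536105227))
```

View pics/w16.png

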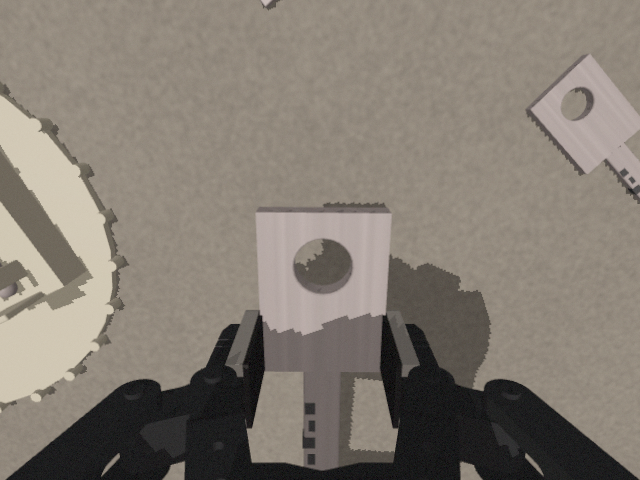

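play_rows:
  deltas:
    - [[0.018,0.055,0.0],0.1]
    - [[0.035,0.11,0.0],0.2]
    - [[0.05,0.165,0.0],0.3]
    - [[0.06,0.22,0.0],0.4]
    - [[0.07,0.27,0.0],0.453]

```text
time: 18.15
tool_pos: [0.5021, 0.1446, 0.1058]
tool_rot: [0.0, 0.999, 0.038, -0.002]
contact_force: [0.4, -0.4, -1.7]
gripper_width: 0.494
```

play_rows:
  deltas:
    - [[0.01,0.04,-0.01],0.0]
    - [[0.018,0.062,-0.02],0.0]
    - [[0.018,0.062,-0.03],0.0]
    - [[0.018,0.062,-0.03],0.0]

```text
time: 18.65
tool_pos: [0.5196, 0.2037, 0.0757]
tool_rot: [0.001, 0.999, 0.037, -0.003]
contact_force: [0.8, 0.0, -0.5]
gripper_width: 0.492
```

```bash
cat >> h.py <<'E'
def align(n=None):
    s=st(); p=camera_params("wrist"); im,d=grab_frame("wrist"); C=cloud(d,p)
    if n: cv2.imwrite(f"pics/{n}.png",im)
    k,z=heldkey(C,s)
    P=C.reshape(-1,3)
    g,m,r,L=fit_docks(C,np.array([.5580,.1425,.0737])); D=dockpt(g)
    print("dock",D.round(4),"yaw %.4f"%g[2],m,"rms %.5f"%r,"key",k.round(4),"keybottom %.4f"%(z-.0075))
    print("NEEDED dx,dy",(D-k[:2]).round(4),"dyaw %.4f"%(g[2]-k[2]))
    return s,C,k,z,g
E
python3 -c "
from h import *
align('w17')"
```

```text
t 18.65 tcp [0.5196 0.2037 0.0757] yaw 0.0736 F [ 0.8  0.  -0.5] w 0.492
held n 9886 top z-tcp 0.0481 tilt x,y [-0.007 -0.001] rel [ 0.0296  0.0009 -0.01  ]
dock [0.5529 0.2075] yaw 0.0759 4408 rms 0.00041 key [0.5491 0.2068 0.0636] keybottom 0.1164
NEEDED dx,dy [0.0038 0.0007] dyaw 0.0123
```

View pics/w17.png

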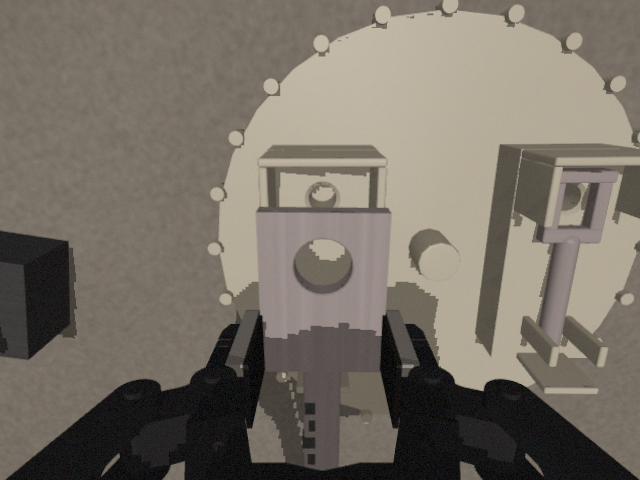

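play_rows:
  deltas:
    - [[0.001,0.0,-0.015],0.008]
    - [[0.001,0.0,-0.033],0.008]
    - [[0.001,0.0,-0.033],0.008]
    - [[0.001,0.0,-0.033],0.008]
    - [[0.001,0.0,-0.033],0.008]

```text
time: 19.32
tool_pos: [0.5235, 0.2049, 0.0466]
tool_rot: [-0.0, 0.999, 0.041, 0.001]
contact_force: [-0.4, 0.3, -0.5]
gripper_width: 0.493
```

```bash
python3 -c "
from h import *
align('w18')"
```

```text
t 19.32 tcp [0.5235 0.2049 0.0466] yaw 0.0818 F [-0.4  0.3 -0.5] w 0.493
held n 9786 top z-tcp 0.0483 tilt x,y [-0.  0.] rel [ 0.0293  0.0008 -0.0093]
dock [0.5529 0.2074] yaw 0.0770 5142 rms 0.00037 key [0.5526 0.2081 0.0725] keybottom 0.0875
NEEDED dx,dy [ 0.0002 -0.0007] dyaw 0.0045
```

View pics/w18.png

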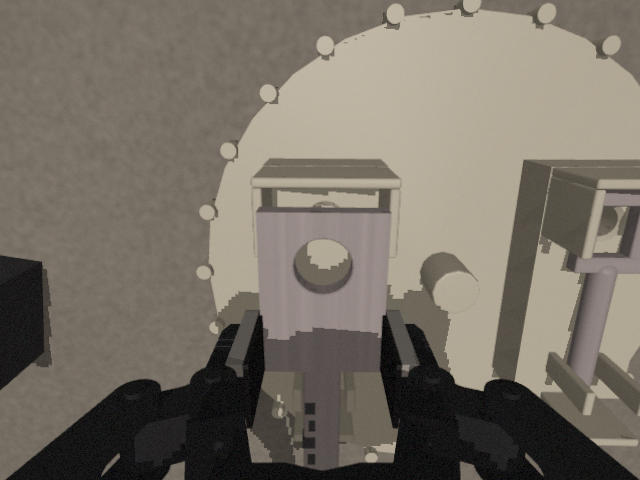

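play_rows:
  deltas:
    - [[0.0,-0.0005,-0.01],-0.004]
    - [[0.0,-0.0005,-0.02],-0.004]
    - [[0.0,-0.0005,-0.025],-0.004]
    - [[0.0,-0.0005,-0.025],-0.004]

```text
time: 19.88
tool_pos: [0.5222, 0.2041, 0.0199]
tool_rot: [0.0, 0.999, 0.039, -0.001]
contact_force: [-0.1, 0.1, -0.2]
gripper_width: 0.494
```

```bash
python3 -c "
from h import *
align('w19')"
```

```text
t 19.88 tcp [0.5222 0.2041 0.0199] yaw 0.0778 F [-0.1  0.1 -0.2] w 0.494
held n 14352 top z-tcp 0.0483 tilt x,y [0.017 0.   ] rel [ 0.0363  0.0002 -0.013 ]
dock [0.5424 0.2058] yaw 0.1471 7225 rms 0.00162 key [0.5584 0.2071 0.0648] keybottom 0.0607
NEEDED dx,dy [-0.0159 -0.0013] dyaw 0.0824
```

View pics/w19.png

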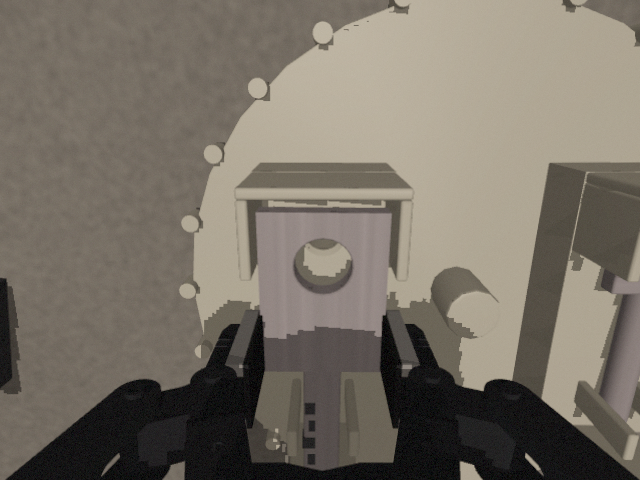

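play_rows:
  deltas:
    - [[0.0,0.0,-0.01],0.0]
    - [[0.0,0.0,-0.018],0.0]
    - [[0.0,0.0,-0.022],0.0]
    - [[0.0,0.0,-0.022],0.0]

```text
time: 20.42
tool_pos: [0.5225, 0.2042, -0.0017]
tool_rot: [0.0, 0.999, 0.039, -0.001]
contact_force: [0.7, -0.3, -1.0]
gripper_width: 0.491
```

play_rows:
  deltas:
    - [[0.001,0.0,-0.002],0.0]
    - [[0.001,0.0,-0.0025],0.0]
    - [[0.001,0.0,-0.0025],0.0]

```text
time: 20.8
tool_pos: [0.524, 0.2043, -0.0035]
tool_rot: [-0.0, 0.999, 0.039, 0.0]
contact_force: [0.7, -0.6, -1.0]
gripper_width: 0.493
```

play_rows:
  deltas:
    - [[0.0,0.0,0.0],0.0]
    - [[0.0,0.0,0.0],0.0]
    - [[0.0,0.0,0.0],0.0]
    - [[0.0,0.0,0.0],0.0]
  grip: 0.41

```text
time: 21.3
tool_pos: [0.524, 0.2043, -0.0035]
tool_rot: [-0.0, 0.999, 0.039, 0.0]
contact_force: [-0.5, 0.7, 0.4]
gripper_width: 0.708
```

play_rows:
  deltas:
    - [[0.0,0.0,0.05],0.0]
    - [[0.0,0.0,0.1],0.0]
    - [[0.0,0.0,0.15],0.0]
    - [[-0.02,-0.02,0.2],-0.03]
    - [[-0.04,-0.04,0.22],-0.07]

```text
time: 21.92
tool_pos: [0.4851, 0.1642, 0.2208]
tool_rot: [-0.0, 1.0, 0.004, 0.003]
contact_force: [0.3, -0.2, -0.8]
gripper_width: 0.708
```

```bash
cat >> h.py <<'E'
def checkstack(n,name,back=None):
    s=st(); p=camera_params("wrist"); im,d=grab_frame("wrist"); cv2.imwrite(f"pics/{name}.png",im); C=cloud(d,p)
    g,m,r,L=fit_docks(C,np.array([.5580,.1425,.0737])); D=dockpt(g); print("docks",g.round(4),m,"rms %.5f"%r,"L",D.round(4))
    zt=.036+.008*n-.0005
    P=C.reshape(-1,3); P=P[np.linalg.norm(P[:,:2]-D,axis=1)<.12]
    k=fit_key(P,(D[0],D[1],g[2]),z0=zt,lo=-.003,hi=.003)
    c,sn=np.cos(g[2]),np.sin(g[2]); e=k[:2]-D
    print("key in dock frame",np.round([c*e[0]+sn*e[1],-sn*e[0]+c*e[1],k[2]-g[2]],4))
    A=P[np.abs(P[:,2]-zt)<.003]; L=(A[:,:2]-D)@np.array([[c,-sn],[sn,c]]); m=(L[:,0]>-.039)&(L[:,0]<.017)&(np.abs(L[:,1])<.02)
    co=np.linalg.lstsq(np.c_[L[m],np.ones(m.sum())],A[m,2],rcond=None)[0]; print("tilt",co.round(4))
    return C,g
E
python3 -c "
from h import *
checkstack(1,'w20')"
```

```text
t 21.93 tcp [0.4851 0.1642 0.2208] yaw 0.0071 F [ 0.3 -0.2 -0.8] w 0.708
docks [0.5577 0.1425 0.0733] 2234 rms 0.00032 L [0.553  0.2073]
n 4557 x [-0.0907  0.019 ] y [-0.0223  0.0236] z 0.0433
key in dock frame [-0.0004  0.0008 -0.0049]
tilt [-0.0011  0.0003  0.0435]
```

View pics/w20.png

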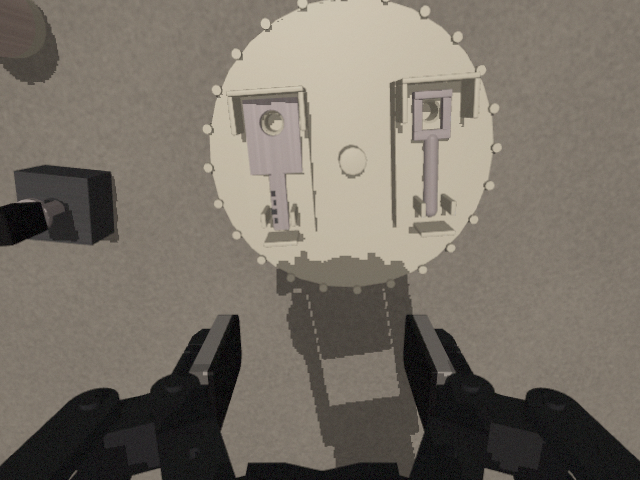

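play_rows:
  deltas:
    - [[0.0,-0.06,0.0],0.06]
    - [[-0.01,-0.12,0.0],0.14]
    - [[-0.03,-0.18,0.0],0.22]
    - [[-0.04,-0.24,0.0],0.3]
    - [[-0.05,-0.3,0.0],0.38]

```text
time: 22.6
tool_pos: [0.4333, -0.1374, 0.2162]
tool_rot: [0.0, 0.981, 0.194, 0.0]
contact_force: [0.6, -0.6, 0.5]
gripper_width: 0.707
```

play_rows:
  deltas:
    - [[-0.01,-0.06,-0.02],0.04]
    - [[-0.01,-0.12,-0.06],0.04]
    - [[-0.01,-0.175,-0.11],0.04]
    - [[-0.01,-0.18,-0.13],0.04]
    - [[-0.01,-0.18,-0.13],0.04]

```text
time: 23.22
tool_pos: [0.4215, -0.3148, 0.0823]
tool_rot: [-0.003, 0.977, 0.211, -0.002]
contact_force: [-1.0, 0.2, -0.1]
gripper_width: 0.706
```

```bash
cat >> h.py <<'E'
def look(g,name):
    s=st(); p=camera_params("wrist"); im,d=grab_frame("wrist"); cv2.imwrite(f"pics/{name}.png",im)
    k=fit_key(cloud(d,p),g); u=proj([[k[0],k[1],.008],[k[0]-.03*np.cos(k[2]),k[1]-.03*np.sin(k[2]),.008]],p)
    c=im[int(u[1][1])-2:int(u[1][1])+3,int(u[1][0])-2:int(u[1][0])+3].reshape(-1,3).mean(0) if (0<u[1]).all() and u[1][0]<638 and u[1][1]<478 else None
    print("key",k.round(4),"px",u.round().tolist(),"bgr",c,"grip delta",grip_delta(k,s))
E
python3 -c "
from h import *
look((.4502,-.3056,.4305),'w21')"
```

```text
t 23.23 tcp [ 0.4215 -0.3148  0.0823] yaw 0.4256 F [-1.   0.2 -0.1] w 0.706
n 7367 x [-0.0894  0.0188] y [-0.0217  0.0218] z 0.0074
key [ 0.45   -0.306   0.4267] px [[331.0, 194.0], [330.0, 240.0]] bgr [165.56 169.8  182.12] grip delta (array([ 0.003 , -0.0028]), np.float64(0.0011))
```

View pics/w21.png

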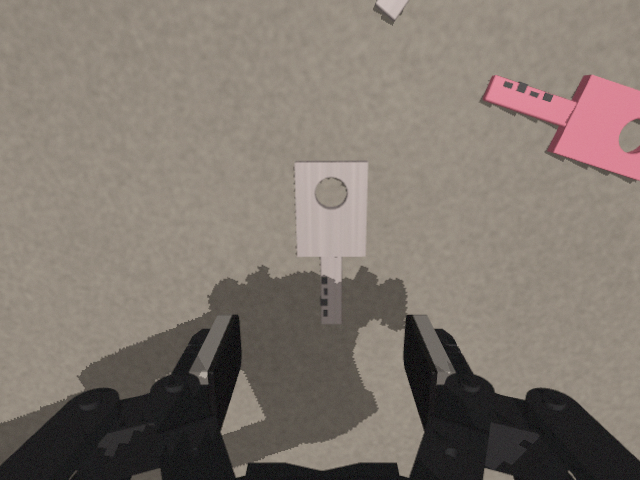

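play_rows:
  deltas:
    - [[0.002,-0.001,-0.05],0.0]
    - [[0.002,-0.001,-0.1],0.0]
    - [[0.002,-0.001,-0.1],0.0]
    - [[0.002,-0.001,-0.1],0.0]

```text
time: 23.78
tool_pos: [0.4278, -0.3176, -0.0107]
tool_rot: [0.002, 0.977, 0.213, 0.001]
contact_force: [-0.3, 0.0, 1.0]
gripper_width: 0.702
```

```bash
python3 -c "
from h import *
look((.4502,-.3056,.4305),'w22')"
```

```text
t 23.77 tcp [ 0.4278 -0.3176 -0.0107] yaw 0.4288 F [-0.3  0.   1. ] w 0.702
n 15594 x [-0.0893  0.0188] y [-0.0217  0.0217] z 0.0074
key [ 0.4501 -0.306   0.4319] px [[321.0, 250.0], [322.0, 316.0]] bgr [ 98.24 101.52 109.76] grip delta (array([-0.0031, -0.    ]), np.float64(0.0032))
```

play_rows:
  deltas:
    - [[-0.0025,0.0,-0.01],0.003]
    - [[-0.0025,0.0,-0.02],0.003]
    - [[-0.0025,0.0,-0.022],0.003]
    - [[-0.0025,0.0,-0.022],0.003]
    - [[-0.0025,0.0,-0.022],0.003]

```text
time: 24.45
tool_pos: [0.4235, -0.3168, -0.0355]
tool_rot: [0.0, 0.977, 0.214, 0.0]
contact_force: [0.2, 0.5, 0.1]
gripper_width: 0.709
```

```bash
python3 -c "
from h import *
look((.4502,-.3056,.4305),'w23')"
```

```text
t 24.45 tcp [ 0.4235 -0.3168 -0.0355] yaw 0.4308 F [0.2 0.5 0.1] w 0.709
n 20695 x [-0.0889  0.0188] y [-0.0218  0.0217] z 0.0074
key [ 0.4502 -0.306   0.4309] px [[329.0, 263.0], [328.0, 339.0]] bgr [ 98.2  101.   109.48] grip delta (array([ 0.0012, -0.0009]), np.float64(0.0001))
```

play_rows:
  deltas:
    - [[0.0012,-0.0005,-0.003],0.0]
    - [[0.0012,-0.0005,-0.0055],0.0]
    - [[0.0012,-0.0005,-0.0055],0.0]

```text
time: 24.88
tool_pos: [0.4244, -0.3169, -0.0415]
tool_rot: [-0.0, 0.977, 0.214, -0.0]
contact_force: [0.5, -0.5, 0.1]
gripper_width: 0.707
```

play_rows:
  deltas:
    - [[0.0,0.0,0.0],0.0]
    - [[0.0,0.0,0.0],0.0]
    - [[0.0,0.0,0.0],0.0]
    - [[0.0,0.0,0.0],0.0]
    - [[0.0,0.0,0.0],0.0]
  grip: -1

```text
time: 25.5
tool_pos: [0.425, -0.3176, -0.0406]
tool_rot: [0.0, 0.977, 0.214, 0.0]
contact_force: [0.5, -0.6, 3.7]
gripper_width: 0.497
```

play_rows:
  deltas:
    - [[0.0,0.0,0.03],0.0]
    - [[0.0,0.0,0.08],0.0]
    - [[0.0,0.0,0.13],0.0]
    - [[0.0,0.0,0.15],0.0]
    - [[0.0,0.04,0.15],-0.05]

```text
time: 26.12
tool_pos: [0.4253, -0.2788, 0.1104]
tool_rot: [0.001, 0.982, 0.187, 0.001]
contact_force: [-0.5, 0.7, -1.1]
gripper_width: 0.489
```

play_rows:
  deltas:
    - [[0.015,0.058,0.0],-0.06]
    - [[0.03,0.116,0.0],-0.12]
    - [[0.045,0.174,0.0],-0.18]
    - [[0.06,0.232,0.0],-0.24]
    - [[0.07,0.29,0.0],-0.298]

```text
time: 26.75
tool_pos: [0.4936, 0.0149, 0.1069]
tool_rot: [-0.0, 0.999, 0.04, -0.001]
contact_force: [1.0, -0.5, -0.8]
gripper_width: 0.487
```

play_rows:
  deltas:
    - [[0.01,0.055,0.0],0.0]
    - [[0.02,0.11,0.0],0.0]
    - [[0.029,0.165,0.0],0.0]
    - [[0.029,0.192,-0.02],0.0]
    - [[0.029,0.192,-0.05],0.0]

```text
time: 27.38
tool_pos: [0.523, 0.2069, 0.0573]
tool_rot: [-0.0, 0.999, 0.043, -0.0]
contact_force: [0.1, -0.5, -1.3]
gripper_width: 0.493
```

play_rows:
  deltas:
    - [[0.0,0.0,0.0],0.0]
    - [[0.0,0.0,0.0],0.0]
    - [[0.0,0.0,0.0],0.0]

```text
time: 27.75
tool_pos: [0.5246, 0.2046, 0.0603]
tool_rot: [-0.0, 0.999, 0.041, 0.001]
contact_force: [-0.5, 0.5, -1.0]
gripper_width: 0.492
```

```bash
python3 -c "
from h import *
align('w24')"
```

```text
t 27.75 tcp [0.5246 0.2046 0.0603] yaw 0.0819 F [-0.5  0.5 -1. ] w 0.492
held n 9258 top z-tcp 0.0481 tilt x,y [-0.  0.] rel [ 0.028   0.0008 -0.0085]
dock [0.5529 0.2074] yaw 0.0771 4347 rms 0.00037 key [0.5525 0.2077 0.0735] keybottom 0.1009
NEEDED dx,dy [ 0.0005 -0.0003] dyaw 0.0036
```

View pics/w24.png

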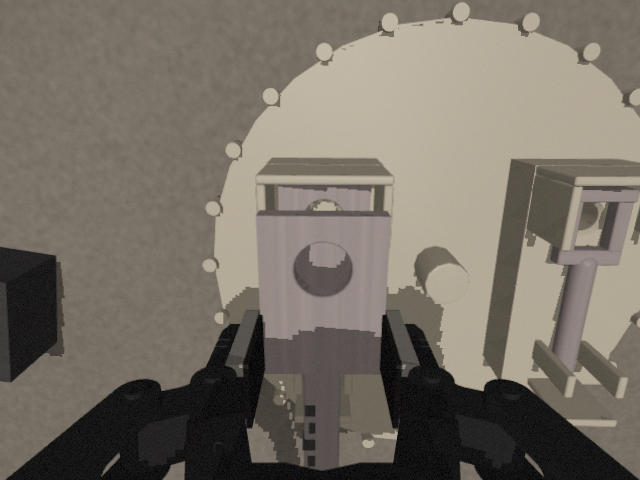

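play_rows:
  deltas:
    - [[0.001,-0.0008,-0.015],-0.004]
    - [[0.001,-0.0008,-0.028],-0.004]
    - [[0.001,-0.0008,-0.035],-0.004]
    - [[0.001,-0.0008,-0.035],-0.004]

```text
time: 28.3
tool_pos: [0.5236, 0.2038, 0.0225]
tool_rot: [0.0, 0.999, 0.039, -0.001]
contact_force: [0.0, -0.1, -0.5]
gripper_width: 0.498
```

play_rows:
  deltas:
    - [[0.0,0.0,-0.008],0.0]
    - [[0.0,0.0,-0.014],0.0]
    - [[0.0,0.0,-0.017],0.0]
    - [[0.0,0.0,-0.017],0.0]

```text
time: 28.8
tool_pos: [0.5244, 0.204, 0.0066]
tool_rot: [0.0, 0.999, 0.039, -0.0]
contact_force: [0.0, -0.1, 0.0]
gripper_width: 0.494
```

play_rows:
  deltas:
    - [[0.001,0.0,-0.002],0.0]
    - [[0.001,0.0,-0.002],0.0]
    - [[0.001,0.0,-0.002],0.0]

```text
time: 29.18
tool_pos: [0.5257, 0.204, 0.005]
tool_rot: [-0.0, 0.999, 0.039, 0.0]
contact_force: [-0.5, 0.1, 0.0]
gripper_width: 0.491
```

play_rows:
  deltas:
    - [[0.0,0.0,0.0],0.0]
    - [[0.0,0.0,0.0],0.0]
    - [[0.0,0.0,0.0],0.0]
    - [[0.0,0.0,0.0],0.0]
  grip: 0.41

```text
time: 29.68
tool_pos: [0.5257, 0.204, 0.005]
tool_rot: [-0.0, 0.999, 0.039, 0.0]
contact_force: [0.1, 0.1, -0.8]
gripper_width: 0.705
```

play_rows:
  deltas:
    - [[0.0,0.0,0.05],0.0]
    - [[0.0,0.0,0.1],0.0]
    - [[0.0,0.0,0.15],0.0]
    - [[-0.02,-0.02,0.2],-0.03]
    - [[-0.04,-0.04,0.22],-0.07]

```text
time: 30.3
tool_pos: [0.4867, 0.164, 0.2293]
tool_rot: [-0.001, 1.0, 0.004, 0.003]
contact_force: [0.5, 0.6, -0.1]
gripper_width: 0.706
```

```bash
python3 -c "
from h import *
checkstack(2,'w25')
im,d=grab_frame('top'); cv2.imwrite('pics/t25.png',im)"
```

```text
t 30.30 tcp [0.4867 0.164  0.2293] yaw 0.0081 F [ 0.5  0.6 -0.1] w 0.706
docks [0.5577 0.1426 0.0734] 2093 rms 0.00033 L [0.5529 0.2074]
n 4529 x [-0.0899  0.0189] y [-0.0223  0.0239] z 0.0513
key in dock frame [ 0.0005  0.0005 -0.0009]
tilt [-0.0034 -0.0003  0.0515]
```

View pics/w25.png

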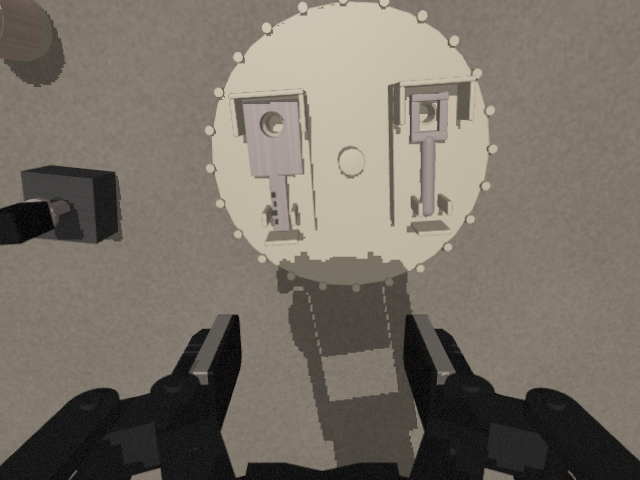

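View pics/t25.png

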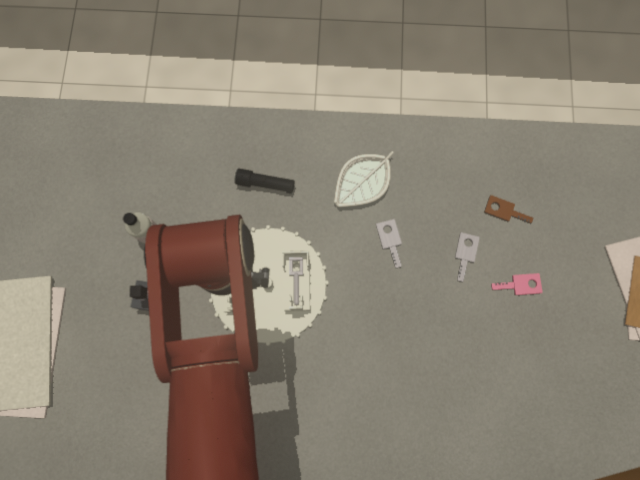

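play_rows:
  deltas:
    - [[0.028,-0.055,0.0],0.06]
    - [[0.056,-0.11,0.0],0.12]
    - [[0.084,-0.165,0.0],0.18]
    - [[0.11,-0.22,0.0],0.24]
    - [[0.13,-0.275,0.0],0.264]

```text
time: 31.02
tool_pos: [0.6163, -0.1125, 0.2229]
tool_rot: [-0.001, 0.991, 0.137, -0.001]
contact_force: [0.4, 1.5, 0.8]
gripper_width: 0.707
```

play_rows:
  deltas:
    - [[0.01,-0.02,-0.04],0.0]
    - [[0.01,-0.02,-0.09],0.0]
    - [[0.01,-0.02,-0.14],0.0]
    - [[0.01,-0.02,-0.15],0.0]
    - [[0.01,-0.02,-0.15],0.0]

```text
time: 31.65
tool_pos: [0.6256, -0.1307, 0.0744]
tool_rot: [-0.0, 0.991, 0.136, -0.001]
contact_force: [0.2, 0.1, -0.2]
gripper_width: 0.702
```

```bash
python3 -c "
from h import *
look((.658,-.125,.272),'w26')"
```

```text
t 31.65 tcp [ 0.6256 -0.1307  0.0744] yaw 0.2732 F [ 0.2  0.1 -0.2] w 0.702
n 7973 x [-0.0894  0.0188] y [-0.0215  0.0216] z 0.0074
key [ 0.6624 -0.124   0.3057] px [[330.0, 183.0], [331.0, 232.0]] bgr [164.68 168.84 180.8 ] grip delta (array([ 0.0101, -0.0017]), np.float64(0.0324))
```

View pics/w26.png

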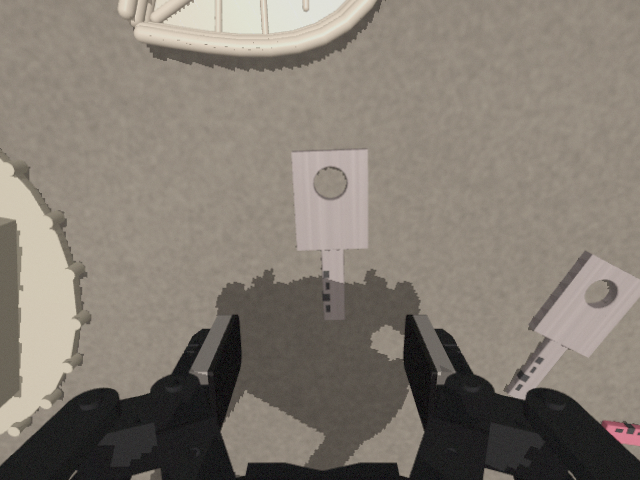

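play_rows:
  deltas:
    - [[0.009,-0.001,-0.04],0.031]
    - [[0.009,-0.001,-0.08],0.031]
    - [[0.009,-0.001,-0.1],0.031]
    - [[0.009,-0.001,-0.1],0.031]
    - [[0.009,-0.001,-0.1],0.031]

```text
time: 32.33
tool_pos: [0.6366, -0.1326, -0.0225]
tool_rot: [0.001, 0.988, 0.151, 0.002]
contact_force: [-0.0, 0.4, 0.5]
gripper_width: 0.707
```

```bash
python3 -c "
from h import *
look((.6624,-.124,.305),'w27')"
```

```text
t 32.33 tcp [ 0.6366 -0.1326 -0.0225] yaw 0.3039 F [-0.   0.4  0.5] w 0.707
n 17843 x [-0.089   0.0188] y [-0.0218  0.0218] z 0.0074
key [ 0.6625 -0.1242  0.3072] px [[324.0, 254.0], [324.0, 325.0]] bgr [ 97.44 100.36 109.  ] grip delta (array([-0.0008, -0.0001]), np.float64(0.0033))
```

play_rows:
  deltas:
    - [[-0.0008,0.0,-0.01],0.003]
    - [[-0.0008,0.0,-0.0185],0.003]
    - [[-0.0008,0.0,-0.0185],0.003]
    - [[-0.0008,0.0,-0.0185],0.003]

```text
time: 32.88
tool_pos: [0.6334, -0.1319, -0.0441]
tool_rot: [-0.0, 0.988, 0.153, -0.0]
contact_force: [0.4, 0.7, -0.2]
gripper_width: 0.703
```

```bash
python3 -c "
from h import *
look((.6624,-.124,.305),'w28')"
```

```text
t 32.88 tcp [ 0.6334 -0.1319 -0.0441] yaw 0.3068 F [ 0.4  0.7 -0.2] w 0.703
n 22656 x [-0.0828  0.0188] y [-0.0218  0.0217] z 0.0074
key [ 0.6625 -0.1242  0.3068] px [[329.0, 269.0], [329.0, 349.0]] bgr [ 96.28  99.04 108.04] grip delta (array([ 0.0024, -0.0007]), np.float64(0.0))
```

play_rows:
  deltas:
    - [[0.0012,-0.0004,0.003],0.0]
    - [[0.0012,-0.0004,0.003],0.0]
    - [[0.0012,-0.0004,0.003],0.0]

```text
time: 33.3
tool_pos: [0.6351, -0.1324, -0.0404]
tool_rot: [0.0, 0.988, 0.153, 0.0]
contact_force: [-0.8, -0.0, -0.4]
gripper_width: 0.708
```

play_rows:
  deltas:
    - [[0.0,0.0,0.0],0.0]
    - [[0.0,0.0,0.0],0.0]
    - [[0.0,0.0,0.0],0.0]
    - [[0.0,0.0,0.0],0.0]
    - [[0.0,0.0,0.0],0.0]
  grip: -1

```text
time: 33.92
tool_pos: [0.6355, -0.1326, -0.04]
tool_rot: [0.0, 0.988, 0.153, 0.0]
contact_force: [0.4, -0.5, 4.0]
gripper_width: 0.487
```

play_rows:
  deltas:
    - [[0.0,0.0,0.03],0.0]
    - [[0.0,0.0,0.08],0.0]
    - [[0.0,0.0,0.13],0.0]
    - [[0.0,0.0,0.15],0.0]
    - [[-0.02,0.04,0.15],-0.05]

```text
time: 34.55
tool_pos: [0.6164, -0.094, 0.1108]
tool_rot: [0.001, 0.992, 0.126, 0.002]
contact_force: [-1.1, 0.9, -0.8]
gripper_width: 0.492
```

play_rows:
  deltas:
    - [[-0.018,0.058,0.0],-0.04]
    - [[-0.036,0.116,0.0],-0.08]
    - [[-0.054,0.174,0.0],-0.12]
    - [[-0.072,0.232,0.0],-0.16]
    - [[-0.091,0.288,0.0],-0.175]

```text
time: 35.17
tool_pos: [0.5218, 0.1971, 0.107]
tool_rot: [0.0, 0.999, 0.041, -0.002]
contact_force: [0.1, 1.8, -0.4]
gripper_width: 0.491
```

play_rows:
  deltas:
    - [[0.0,0.01,-0.01],0.0]
    - [[0.0,0.01,-0.03],0.0]
    - [[0.0,0.01,-0.05],0.0]
    - [[0.0,0.01,-0.05],0.0]
    - [[0.0,0.01,-0.05],0.0]

```text
time: 35.8
tool_pos: [0.5244, 0.2047, 0.0592]
tool_rot: [0.0, 0.999, 0.04, -0.0]
contact_force: [0.3, 0.3, -0.7]
gripper_width: 0.486
```

```bash
python3 -c "
from h import *
align('w29')"
```

```text
t 35.80 tcp [0.5244 0.2047 0.0592] yaw 0.0803 F [ 0.3  0.3 -0.7] w 0.486
held n 9593 top z-tcp 0.0475 tilt x,y [-0.003 -0.   ] rel [ 0.029   0.0008 -0.0103]
dock [0.5529 0.2074] yaw 0.0770 4381 rms 0.00037 key [0.5533 0.2078 0.07  ] keybottom 0.0992
NEEDED dx,dy [-0.0003 -0.0005] dyaw 0.0070
```

View pics/w29.png

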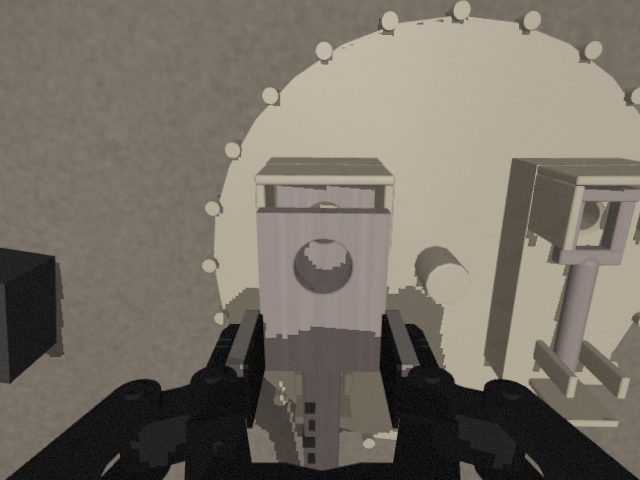

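play_rows:
  deltas:
    - [[0.0,-0.0008,-0.012],-0.003]
    - [[0.0,-0.0008,-0.024],-0.003]
    - [[0.0,-0.0008,-0.03],-0.003]
    - [[0.0,-0.0008,-0.03],-0.003]

```text
time: 36.35
tool_pos: [0.5232, 0.2047, 0.0284]
tool_rot: [0.0, 0.999, 0.039, -0.001]
contact_force: [-0.0, 0.3, -0.9]
gripper_width: 0.491
```

play_rows:
  deltas:
    - [[0.0,0.0,-0.008],0.0]
    - [[0.0,0.0,-0.014],0.0]
    - [[0.0,0.0,-0.014],0.0]
    - [[0.0,0.0,-0.014],0.0]

```text
time: 36.85
tool_pos: [0.5241, 0.2048, 0.0155]
tool_rot: [-0.0, 0.999, 0.039, 0.0]
contact_force: [0.5, -0.3, -1.5]
gripper_width: 0.491
```

play_rows:
  deltas:
    - [[0.0,-0.0008,-0.0025],0.0]
    - [[0.0,-0.0008,-0.0025],0.0]
    - [[0.0,-0.0008,-0.0025],0.0]

```text
time: 37.22
tool_pos: [0.524, 0.204, 0.0129]
tool_rot: [-0.0, 0.999, 0.039, 0.0]
contact_force: [0.8, -0.2, -0.9]
gripper_width: 0.493
```

play_rows:
  deltas:
    - [[0.0,0.0,0.0],0.0]
    - [[0.0,0.0,0.0],0.0]
    - [[0.0,0.0,0.0],0.0]
    - [[0.0,0.0,0.0],0.0]
  grip: 0.41

```text
time: 37.72
tool_pos: [0.5241, 0.204, 0.013]
tool_rot: [-0.0, 0.999, 0.039, 0.0]
contact_force: [-0.4, -0.2, -0.4]
gripper_width: 0.703
```

play_rows:
  deltas:
    - [[0.0,0.0,0.05],0.0]
    - [[0.0,0.0,0.1],0.0]
    - [[0.0,0.0,0.15],0.0]
    - [[-0.02,-0.02,0.2],-0.03]
    - [[-0.04,-0.04,0.22],-0.07]

```text
time: 38.35
tool_pos: [0.4851, 0.1639, 0.2373]
tool_rot: [-0.001, 1.0, 0.004, 0.003]
contact_force: [0.2, -0.5, 0.6]
gripper_width: 0.702
```

```bash
python3 -c "
from h import *
checkstack(3,'w30')
im,d=grab_frame('top'); cv2.imwrite('pics/t30.png',im)"
```

```text
t 38.35 tcp [0.4851 0.1639 0.2373] yaw 0.0081 F [ 0.2 -0.5  0.6] w 0.702
docks [0.5577 0.1425 0.0736] 2009 rms 0.00032 L [0.553  0.2074]
n 4561 x [-0.0928  0.0193] y [-0.0223  0.0239] z 0.0593
key in dock frame [-0.0008  0.0005 -0.0028]
tilt [-0.0014  0.0031  0.0595]
```

View pics/w30.png

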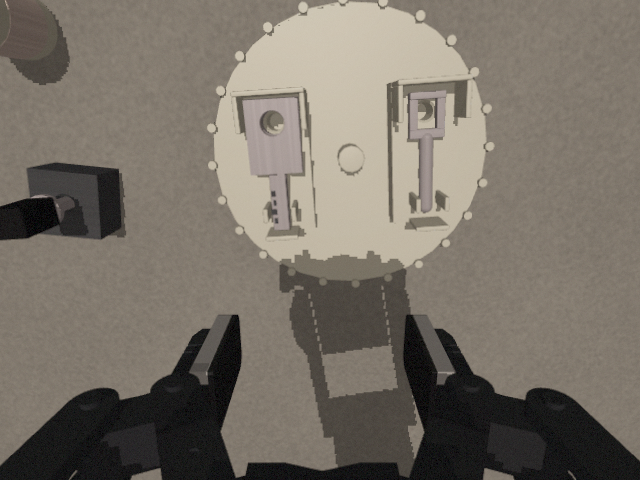

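View pics/t30.png

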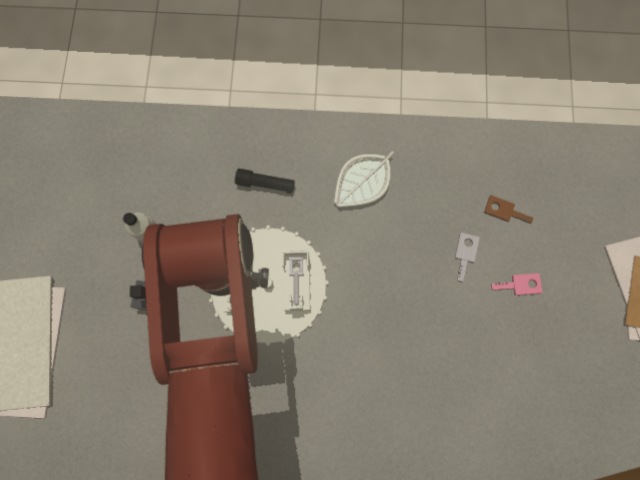

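play_rows:
  deltas:
    - [[0.016,-0.058,0.0],-0.04]
    - [[0.032,-0.116,0.0],-0.09]
    - [[0.048,-0.174,0.0],-0.14]
    - [[0.064,-0.232,0.0],-0.19]
    - [[0.08,-0.29,0.0],-0.243]

```text
time: 39.08
tool_pos: [0.5643, -0.1276, 0.2313]
tool_rot: [-0.0, 0.993, -0.117, -0.001]
contact_force: [0.5, 0.5, 0.3]
gripper_width: 0.702
```

play_rows:
  deltas:
    - [[0.014,-0.05,-0.03],0.0]
    - [[0.028,-0.1,-0.06],0.0]
    - [[0.045,-0.14,-0.1],0.0]
    - [[0.049,-0.17,-0.14],0.0]
    - [[0.049,-0.177,-0.16],0.0]

```text
time: 39.7
tool_pos: [0.6112, -0.3031, 0.0677]
tool_rot: [-0.001, 0.993, -0.118, -0.003]
contact_force: [0.1, 0.9, 0.2]
gripper_width: 0.706
```

```bash
python3 -c "
from h import *
look((.643,-.31,-.235),'w31')"
```

```text
t 39.70 tcp [ 0.6112 -0.3031  0.0677] yaw -0.2357 F [0.1 0.9 0.2] w 0.706
n 8174 x [-0.0893  0.0188] y [-0.0216  0.0217] z 0.0074
key [ 0.6405 -0.3094 -0.2085] px [[323.0, 197.0], [324.0, 246.0]] bgr [164.4  168.48 180.6 ] grip delta (array([ 0.0019, -0.0005]), np.float64(0.0271))
```

View pics/w31.png

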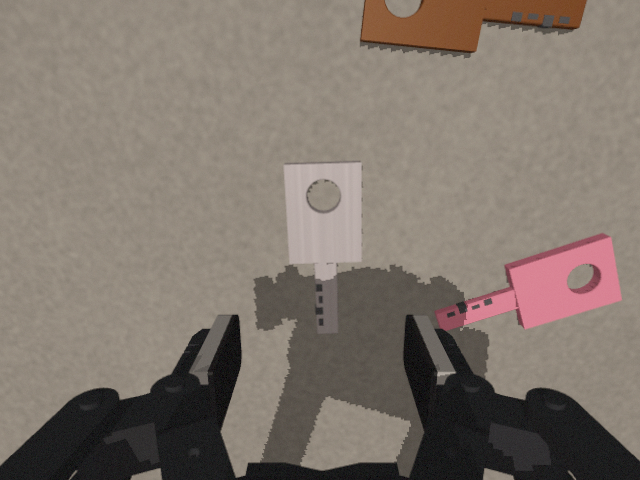

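play_rows:
  deltas:
    - [[0.001,0.0,-0.04],0.027]
    - [[0.001,0.0,-0.07],0.027]
    - [[0.001,0.0,-0.09],0.027]
    - [[0.001,0.0,-0.09],0.027]
    - [[0.001,0.0,-0.09],0.027]

```text
time: 40.38
tool_pos: [0.6153, -0.3033, -0.0152]
tool_rot: [0.001, 0.995, -0.103, 0.001]
contact_force: [0.5, 0.8, 1.3]
gripper_width: 0.707
```

```bash
python3 -c "
from h import *
look((.6405,-.3094,-.2085),'w32')"
```

```text
t 40.38 tcp [ 0.6153 -0.3033 -0.0152] yaw -0.2067 F [0.5 0.8 1.3] w 0.707
n 16515 x [-0.0893  0.0188] y [-0.0218  0.0218] z 0.0074
key [ 0.6406 -0.3097 -0.2067] px [[327.0, 250.0], [327.0, 318.0]] bgr [ 98.64 101.64 110.6 ] grip delta (array([-0.0021, -0.0006]), np.float64(0.0))
```

View pics/w32.png

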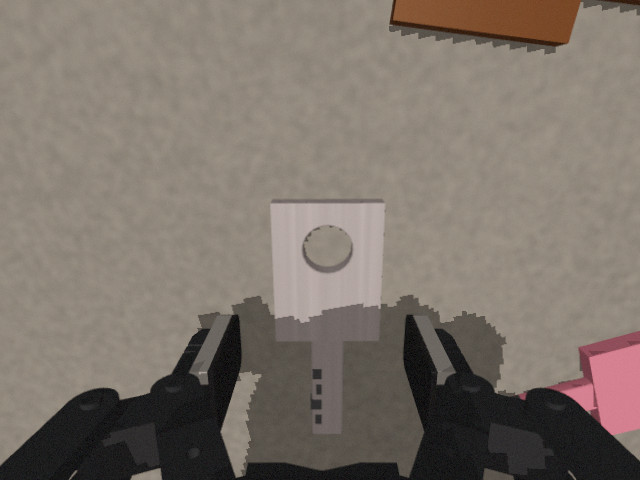

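play_rows:
  deltas:
    - [[-0.0015,-0.0005,-0.01],0.0]
    - [[-0.0015,-0.0005,-0.02],0.0]
    - [[-0.0015,-0.0005,-0.021],0.0]
    - [[-0.0015,-0.0005,-0.021],0.0]
    - [[-0.0015,-0.0005,-0.021],0.0]

```text
time: 41.05
tool_pos: [0.6128, -0.3037, -0.0378]
tool_rot: [0.0, 0.995, -0.103, 0.0]
contact_force: [0.4, -0.5, -0.1]
gripper_width: 0.706
```

```bash
python3 -c "
from h import *
look((.6405,-.3094,-.2085),'w33')"
```

```text
t 41.05 tcp [ 0.6128 -0.3037 -0.0378] yaw -0.2072 F [ 0.4 -0.5 -0.1] w 0.706
n 21290 x [-0.0882  0.0188] y [-0.0218  0.0218] z 0.0074
key [ 0.6406 -0.3097 -0.2071] px [[325.0, 265.0], [325.0, 342.0]] bgr [ 96.56 100.28 108.6 ] grip delta (array([ 0.0004, -0.0002]), np.float64(0.0001))
```

play_rows:
  deltas:
    - [[0.0,0.0,-0.0032],0.0]
    - [[0.0,0.0,-0.0032],0.0]
    - [[0.0,0.0,-0.0032],0.0]

```text
time: 41.48
tool_pos: [0.6125, -0.3035, -0.0414]
tool_rot: [-0.0, 0.995, -0.103, -0.0]
contact_force: [0.3, -0.1, 0.1]
gripper_width: 0.705
```

play_rows:
  deltas:
    - [[0.0,0.0,0.0],0.0]
    - [[0.0,0.0,0.0],0.0]
    - [[0.0,0.0,0.0],0.0]
    - [[0.0,0.0,0.0],0.0]
    - [[0.0,0.0,0.0],0.0]
  grip: -1

```text
time: 42.1
tool_pos: [0.613, -0.3038, -0.0407]
tool_rot: [0.0, 0.995, -0.103, 0.0]
contact_force: [0.2, -0.3, 3.7]
gripper_width: 0.488
```

play_rows:
  deltas:
    - [[0.0,0.0,0.03],0.0]
    - [[0.0,0.0,0.08],0.0]
    - [[0.0,0.0,0.13],0.0]
    - [[0.0,0.0,0.15],0.0]
    - [[-0.01,0.05,0.15],0.03]

```text
time: 42.72
tool_pos: [0.6035, -0.2558, 0.1103]
tool_rot: [0.001, 0.996, -0.09, 0.002]
contact_force: [1.0, 1.6, -1.7]
gripper_width: 0.493
```

play_rows:
  deltas:
    - [[-0.01,0.058,0.0],0.05]
    - [[-0.02,0.116,0.0],0.1]
    - [[-0.03,0.174,0.0],0.15]
    - [[-0.04,0.232,0.0],0.2]
    - [[-0.05,0.29,0.0],0.257]

```text
time: 43.35
tool_pos: [0.5505, 0.0384, 0.1064]
tool_rot: [-0.0, 0.999, 0.041, -0.002]
contact_force: [0.2, 0.2, -1.5]
gripper_width: 0.493
```

play_rows:
  deltas:
    - [[-0.01,0.058,0.0],0.0]
    - [[-0.02,0.116,0.0],0.0]
    - [[-0.029,0.168,-0.01],0.0]
    - [[-0.029,0.168,-0.03],0.0]
    - [[-0.029,0.168,-0.05],0.0]

```text
time: 43.98
tool_pos: [0.5222, 0.204, 0.0559]
tool_rot: [0.001, 0.999, 0.04, -0.001]
contact_force: [0.5, -0.1, -1.6]
gripper_width: 0.492
```

play_rows:
  deltas:
    - [[0.0,0.0,0.0],0.0]
    - [[0.0,0.0,0.0],0.0]
    - [[0.0,0.0,0.0],0.0]

```text
time: 44.35
tool_pos: [0.5246, 0.204, 0.0598]
tool_rot: [-0.0, 0.999, 0.039, 0.001]
contact_force: [0.5, -0.2, -1.0]
gripper_width: 0.495
```

```bash
python3 -c "
from h import *
align('w34')"
```

```text
t 44.35 tcp [0.5246 0.204  0.0598] yaw 0.0785 F [ 0.5 -0.2 -1. ] w 0.495
held n 9819 top z-tcp 0.0482 tilt x,y [-0.001 -0.   ] rel [ 0.0294  0.0008 -0.0081]
dock [0.5529 0.2074] yaw 0.0768 4329 rms 0.00037 key [0.5538 0.2071 0.0704] keybottom 0.1004
NEEDED dx,dy [-0.0009  0.0004] dyaw 0.0064
```

View pics/w34.png

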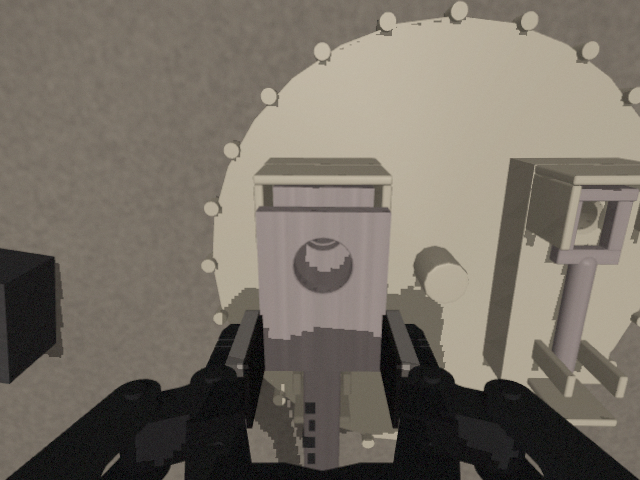

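play_rows:
  deltas:
    - [[-0.0005,-0.0003,-0.01],0.0]
    - [[-0.0005,-0.0003,-0.02],0.0]
    - [[-0.0005,-0.0003,-0.03],0.0]
    - [[-0.0005,-0.0003,-0.036],0.0]
    - [[-0.0005,-0.0003,-0.036],0.0]

```text
time: 45.02
tool_pos: [0.5224, 0.2041, 0.0218]
tool_rot: [0.0, 0.999, 0.04, -0.001]
contact_force: [-0.4, 0.5, -0.1]
gripper_width: 0.494
```

play_rows:
  deltas:
    - [[0.0,0.0,0.0],0.0]
    - [[0.0,0.0,0.0],0.0]

```text
time: 45.28
tool_pos: [0.5234, 0.2043, 0.0232]
tool_rot: [-0.0, 0.999, 0.04, 0.0]
contact_force: [0.0, -0.5, -0.7]
gripper_width: 0.49
```

play_rows:
  deltas:
    - [[0.0006,-0.0003,-0.0025],-0.001]
    - [[0.0006,-0.0003,-0.0025],-0.001]
    - [[0.0006,-0.0003,-0.0025],-0.001]

```text
time: 45.65
tool_pos: [0.5236, 0.2039, 0.0202]
tool_rot: [0.0, 0.999, 0.039, -0.0]
contact_force: [-0.2, -2.1, -1.1]
gripper_width: 0.492
```

play_rows:
  deltas:
    - [[0.0,0.0,0.0],0.0]
    - [[0.0,0.0,0.0],0.0]
    - [[0.0,0.0,0.0],0.0]
    - [[0.0,0.0,0.0],0.0]
  grip: 0.41

```text
time: 46.15
tool_pos: [0.5237, 0.2039, 0.0203]
tool_rot: [-0.0, 0.999, 0.039, 0.0]
contact_force: [-0.0, 0.6, 1.2]
gripper_width: 0.701
```

play_rows:
  deltas:
    - [[0.0,0.0,0.05],0.0]
    - [[0.0,0.0,0.1],0.0]
    - [[0.0,0.0,0.15],0.0]
    - [[-0.02,-0.02,0.2],-0.03]
    - [[-0.04,-0.04,0.22],-0.07]

```text
time: 46.78
tool_pos: [0.4847, 0.1639, 0.2446]
tool_rot: [-0.001, 1.0, 0.004, 0.003]
contact_force: [-0.1, -0.5, 0.0]
gripper_width: 0.705
```

```bash
python3 -c "
from h import *
C,g=checkstack(4,'w35')
P=C.reshape(-1,3);P=P[(np.abs(P[:,2]-.113)<.006)&(np.linalg.norm(P[:,:2]-[.479,.398],axis=1)<.03)];print(P.shape)
im,d=grab_frame('top'); cv2.imwrite('pics/t35.png',im)"
```

```text
t 46.77 tcp [0.4847 0.1639 0.2446] yaw 0.0081 F [-0.1 -0.5  0. ] w 0.705
docks [0.5566 0.1426 0.0888] 2285 rms 0.00143 L [0.5508 0.2073]
n 4734 x [-0.0922  0.0213] y [-0.0225  0.0239] z 0.0674
key in dock frame [ 0.0052  0.0003 -0.0134]
tilt [-0.0029 -0.0007  0.0674]
(1083, 3)
```

View pics/w35.png

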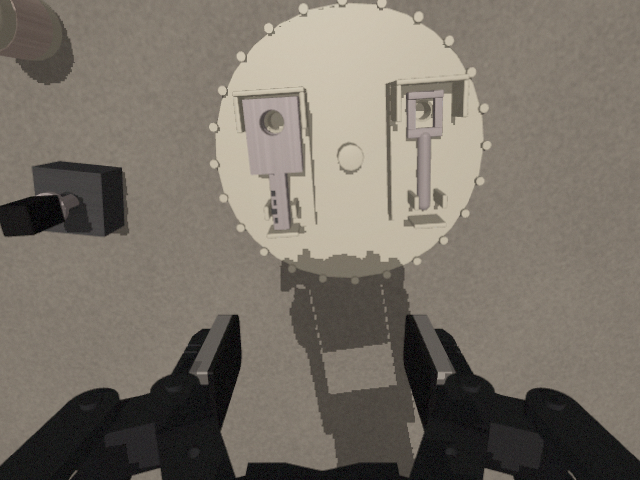

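View pics/t35.png

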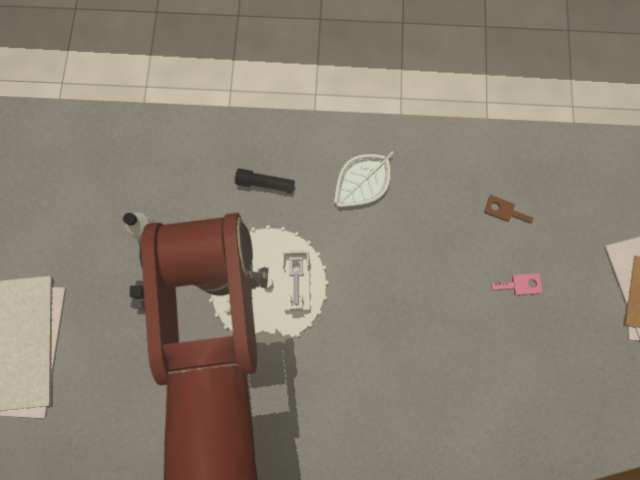

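```bash
cat >> h.py <<'E'
def eyelet(C,D=(.553,.2074),ztop=.0675):
    Z=C[...,2]; par=None
    m=(np.linalg.norm(C[...,:2]-np.array(D),axis=2)<.028)
    return m
E
python3 - <<'E'
from h import *
s=st(); p=camera_params("wrist"); im,d=grab_frame("wrist"); C=cloud(d,p)
uv0=proj([[.553,.2074,.068]],p)[0]; print(uv0)
Z=C[...,2]; v,u=np.mgrid[0:480,0:640]
m=((Z<.0645)&(np.hypot(u-uv0[0],v-uv0[1])<22)).astype(np.uint8)
n,l,sv,ce=cv2.connectedComponentsWithStats(m); 
for i in range(1,n):
    if sv[i,4]>30:
        w=unproj(np.argwhere(l==i)[:,::-1],.0678,p)[:,:2]; print(sv[i],w.mean(0).round(4),cv2.minEnclosingCircle((w*1000).astype(np.float32)))
c=im[85:245,225:315]; cv2.imwrite("pics/c35.png",cv2.resize(c,None,fx=3.7,fy=3.7,interpolation=cv2.INTER_CUBIC))
# scene
im,d=grab_frame("scene"); cv2.imwrite("pics/s35.png",cv2.resize(im[220:340,300:500],None,fx=4,fy=4,interpolation=cv2.INTER_CUBIC))
# organizer from right dock only
P=C.reshape(-1,3); P=P[(P[:,1]<.15)]
def run():
    Q=P[(P[:,2]>.066)&(P[:,2]<.074)&(np.linalg.norm(P[:,:2]-[.5626,.0777],axis=1)<.12)]
    def res(v):
        c,sn=np.cos(v[2]),np.sin(v[2]); L=(Q[:,:2]-v[:2])@np.array([[c,-sn],[sn,c]])
        return np.maximum(np.min([rectsdf(L,*r) for r in DR]+[rectsdf(L,-.0975,-.0935,-.012,.012),rectsdf(L,-.081,-.069,.01,.013),rectsdf(L,-.081,-.069,-.013,-.01)],0)+.0005,0)
    r=least_squares(res,[.5626,.0777,.0735],loss="soft_l1",f_scale=.001).x; print("right dock",r.round(4),len(Q)); c,sn=np.cos(r[2]),np.sin(r[2]); print("left",r[0]-sn*.13,r[1]+c*.13)
run()
E
```

```text
t 46.88 tcp [0.4844 0.1633 0.2444] yaw 0.0073 F [ 0.7  1.  -0.1] w 0.707
[269.79601672 121.99133299]
[259 110  24  25 479] [0.553  0.2069] ((552.94384765625, 206.97402954101562), 9.84105396270752)
right dock [0.5624 0.0778 0.0761] 1181
left 0.5525258605552458 0.20744712149787017
```

View pics/c35.png

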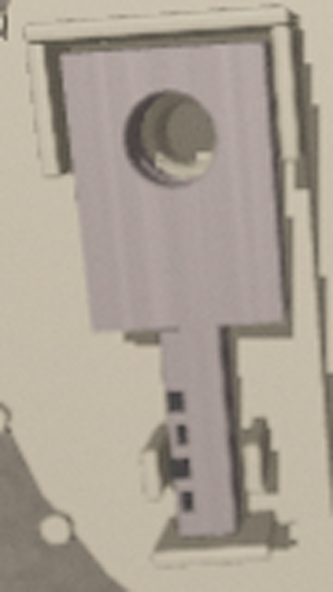

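View pics/s35.png

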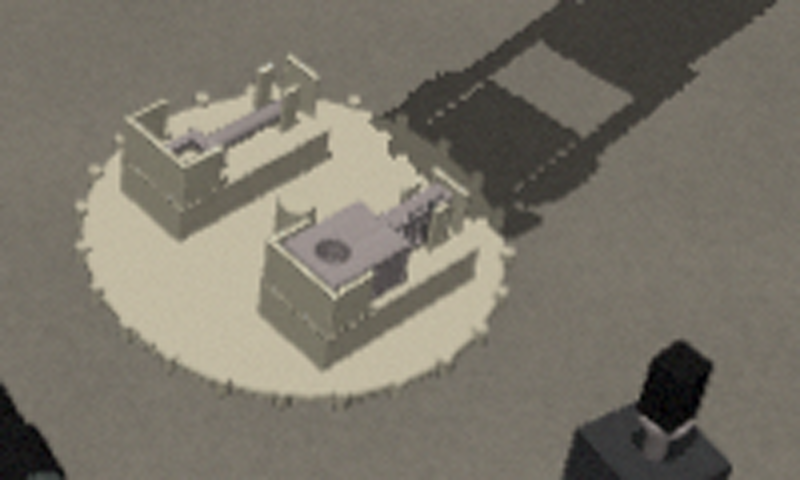

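play_rows:
  deltas:
    - [[0.0,0.058,0.0],0.03]
    - [[0.0,0.116,0.0],0.066]
    - [[-0.003,0.174,0.0],0.066]
    - [[-0.0055,0.234,-0.03],0.066]
    - [[-0.0055,0.234,-0.08],0.066]

```text
time: 47.6
tool_pos: [0.4781, 0.4025, 0.1593]
tool_rot: [-0.001, 0.999, 0.04, 0.001]
contact_force: [0.6, 0.2, -0.3]
gripper_width: 0.708
```

play_rows:
  deltas:
    - [[0.0,0.0,-0.02],0.0]
    - [[0.0,0.0,-0.05],0.0]
    - [[0.0,0.0,-0.05],0.0]
    - [[0.0,0.0,-0.05],0.0]

```text
time: 48.1
tool_pos: [0.479, 0.3979, 0.1115]
tool_rot: [-0.0, 0.999, 0.037, 0.001]
contact_force: [0.2, 0.0, 0.3]
gripper_width: 0.704
```

Run:
```python
from h import *
s=st(); p=camera_params("wrist"); im,d=grab_frame("wrist"); cv2.imwrite("pics/w36.png",im)
C=cloud(d,p); P=C.reshape(-1,3)
k=(np.abs(P[:,2]-.113)<.006)&(np.linalg.norm(P[:,:2]-[.479,.398],axis=1)<.022); Q=P[k]; r=cv2.minAreaRect(Q[:,:2].astype(np.float32)*1000); print("pin top",r,Q[:,2].mean()); print("d",np.array(r[0])/1000-s["tool_pos"][:2])
```

```text
t 48.10 tcp [0.479  0.3979 0.1115] yaw 0.0741 F [0.2 0.  0.3] w 0.704
pin top ((479.9268493652344, 398.7842102050781), (23.9852352142334, 23.95285987854004), 4.7458295822143555) 0.11215781128071825
d [0.00094962 0.00085157]
```

View pics/w36.png

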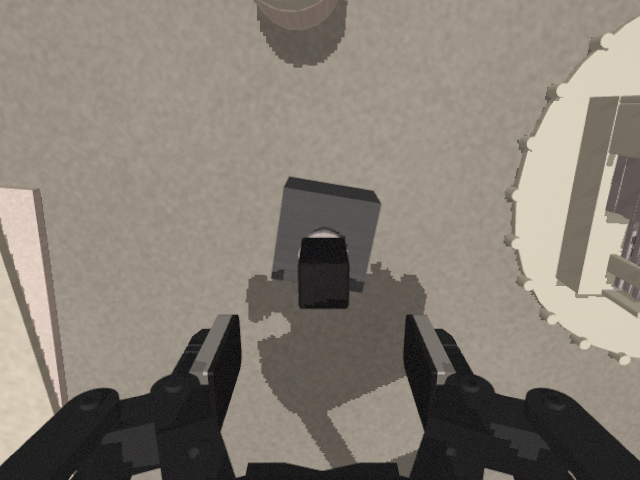

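play_rows:
  deltas:
    - [[0.0009,0.0,-0.03],0.0]
    - [[0.0009,0.0,-0.06],0.0]
    - [[0.0009,0.0,-0.071],0.0]
    - [[0.0009,0.0,-0.071],0.0]
    - [[0.0009,0.0,-0.071],0.0]

```text
time: 48.78
tool_pos: [0.4803, 0.3987, 0.0413]
tool_rot: [-0.001, 0.999, 0.037, 0.001]
contact_force: [0.0, -0.3, -0.3]
gripper_width: 0.704
```

play_rows:
  deltas:
    - [[0.0,0.0,0.0],0.0]
    - [[0.0,0.0,0.0],0.0]
    - [[0.0,0.0,0.0],0.0]
    - [[0.0,0.0,0.0],0.0]
    - [[0.0,0.0,0.0],0.0]
  grip: -1

```text
time: 49.4
tool_pos: [0.4795, 0.3981, 0.0402]
tool_rot: [-0.0, 0.999, 0.037, 0.001]
contact_force: [-0.5, -1.9, 5.6]
gripper_width: 0.274
```

play_rows:
  deltas:
    - [[0.0,0.0,0.02],0.0]
    - [[0.0,0.0,0.06],0.0]
    - [[0.0,0.0,0.11],0.0]
    - [[0.0,0.0,0.12],0.0]

```text
time: 49.9
tool_pos: [0.4812, 0.3996, 0.1651]
tool_rot: [-0.002, 0.999, 0.037, 0.004]
contact_force: [0.1, 0.5, -0.4]
gripper_width: 0.273
```

play_rows:
  deltas:
    - [[0.02,-0.055,0.0],0.0]
    - [[0.04,-0.11,0.0],0.0]
    - [[0.06,-0.165,0.0],0.0]
    - [[0.073,-0.191,-0.02],0.0]
    - [[0.073,-0.191,-0.04],0.0]

```text
time: 50.52
tool_pos: [0.5522, 0.2051, 0.1179]
tool_rot: [0.0, 0.999, 0.036, -0.0]
contact_force: [-0.5, 0.0, -1.1]
gripper_width: 0.275
```

play_rows:
  deltas:
    - [[0.0,0.0,0.0],0.0]
    - [[0.0,0.0,0.0],0.0]
    - [[0.0,0.0,0.0],0.0]

```text
time: 50.9
tool_pos: [0.5523, 0.208, 0.1202]
tool_rot: [-0.0, 0.999, 0.038, 0.001]
contact_force: [0.5, -0.4, -0.3]
gripper_width: 0.271
```

```bash
cat >> h.py <<'E'
def pinalign(name):
    s=st(); p=camera_params("wrist"); im,d=grab_frame("wrist"); cv2.imwrite(f"pics/{name}.png",im); C=cloud(d,p); P=C.reshape(-1,3); t=s["tool_pos"]
    near=P[(np.linalg.norm(P[:,:2]-t[:2],axis=1)<.014)&(np.abs(P[:,2]-t[2]-.073)<.015)]; top=np.median(near[:,2]); print("pin top %.4f foot %.4f"%(top,top-.1045))
    print("pin top extents rel tcp",pintop(C,t,top).round(4).tolist())
    Q=P[(P[:,2]>.0685)&(P[:,2]<.0735)]
    return s,p,im,C
E
python3 - <<'E'
from h import *
s,p,im,C=pinalign("w37")
Z=C[...,2]
uv0=proj([[.553,.207,.068]],p)[0]; print(uv0)
cv2.imwrite("pics/c37.png",cv2.resize(im[140:340,230:420],None,fx=4,fy=4,interpolation=cv2.INTER_CUBIC)[:600])
E
```

```text
t 50.90 tcp [0.5523 0.208  0.1202] yaw 0.0763 F [ 0.5 -0.4 -0.3] w 0.271
pin top 0.1923 foot 0.0878
pin top extents rel tcp [[-0.0106, -0.0112], [0.012, 0.0128]]
[325.77683614 249.84294928]
```

View pics/c37.png

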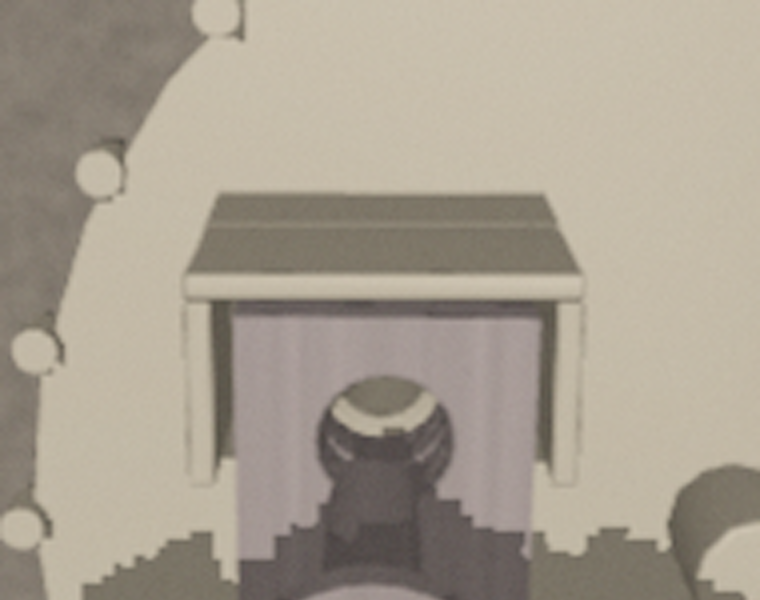

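play_rows:
  deltas:
    - [[0.0,-0.0013,-0.007],-0.002]
    - [[0.0,-0.0013,-0.014],-0.002]
    - [[0.0,-0.0013,-0.014],-0.002]
    - [[0.0,-0.0013,-0.014],-0.002]

```text
time: 51.45
tool_pos: [0.5519, 0.2055, 0.105]
tool_rot: [0.0, 0.999, 0.036, -0.0]
contact_force: [0.2, 0.1, -0.4]
gripper_width: 0.272
```

Run:
```python
from h import *
s,p,im,C=pinalign("w38")
cv2.imwrite("pics/c38.png",cv2.resize(im[140:340,230:420],None,fx=4,fy=4,interpolation=cv2.INTER_CUBIC)[:600])
print(proj([[.5529,.2074,.068]],p)[0])
```

```text
t 51.45 tcp [0.5519 0.2055 0.105 ] yaw 0.0727 F [ 0.2  0.1 -0.4] w 0.272
pin top 0.1771 foot 0.0726
pin top extents rel tcp [[-0.0105, -0.0112], [0.0121, 0.0128]]
[320.76570708 257.8979842 ]
```

View pics/c38.png

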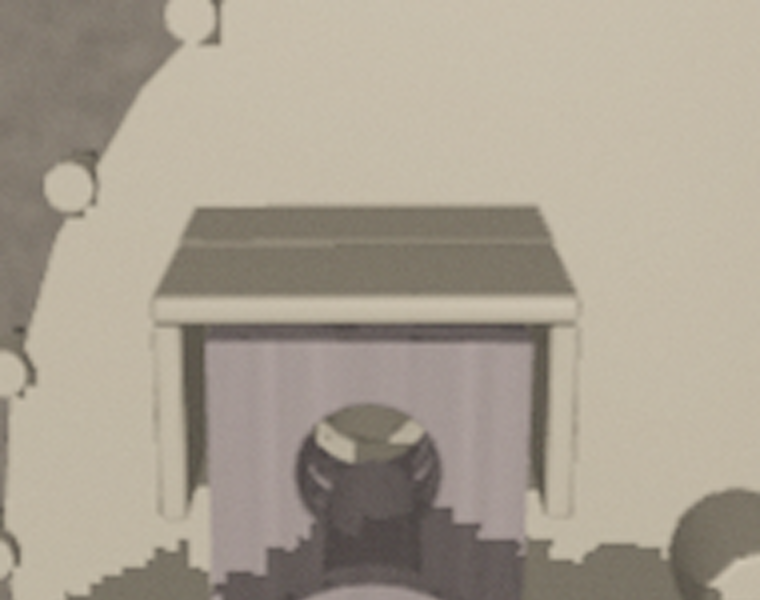

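play_rows:
  deltas:
    - [[0.0005,0.001,-0.006],0.0]
    - [[0.0005,0.001,-0.014],0.0]
    - [[0.0005,0.001,-0.022],0.0]
    - [[0.0005,0.001,-0.022],0.0]
    - [[0.0005,0.001,-0.022],0.0]

```text
time: 52.12
tool_pos: [0.5526, 0.2066, 0.0832]
tool_rot: [-0.0, 0.999, 0.036, -0.0]
contact_force: [-0.2, 0.4, -0.9]
gripper_width: 0.273
```

Run:
```python
from h import *
s,p,im,C=pinalign("w39")
cv2.imwrite("pics/c39.png",cv2.resize(im[140:340,230:420],None,fx=4,fy=4,interpolation=cv2.INTER_CUBIC)[:600])
```

```text
t 52.12 tcp [0.5526 0.2066 0.0832] yaw 0.0728 F [-0.2  0.4 -0.9] w 0.273
pin top 0.1552 foot 0.0507
pin top extents rel tcp [[-0.0104, -0.0113], [0.012, 0.0128]]
```

View pics/c39.png

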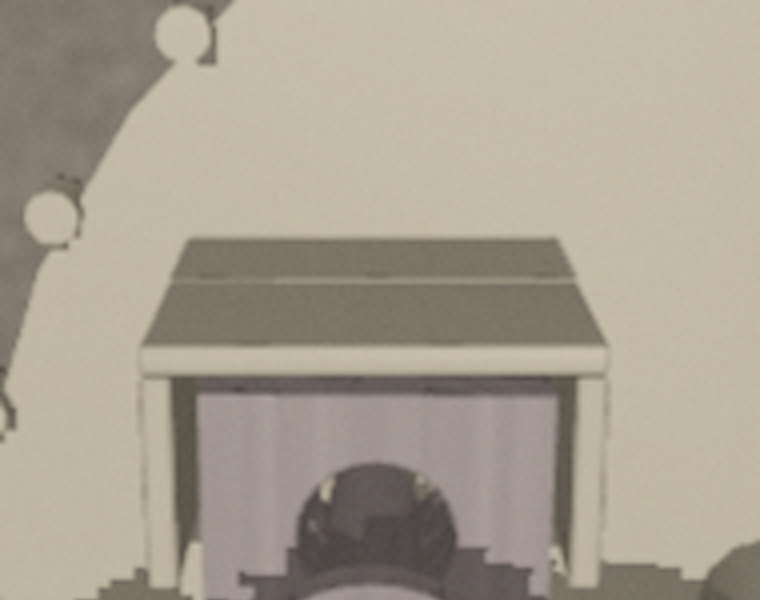

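play_rows:
  deltas:
    - [[0.0,0.0,-0.006],0.0]
    - [[0.0,0.0,-0.012],0.0]
    - [[0.0,0.0,-0.018],0.0]
    - [[0.0,0.0,-0.022],0.0]
    - [[0.0,0.0,-0.022],0.0]

```text
time: 52.8
tool_pos: [0.5521, 0.2065, 0.0606]
tool_rot: [0.0, 0.999, 0.036, -0.001]
contact_force: [-0.2, -0.2, -1.6]
gripper_width: 0.267
```

Foot at about .028, inside the hole (mouth at .036) without any resisting force.

play_rows:
  deltas:
    - [[0.0,0.0,-0.006],0.0]
    - [[0.0,0.0,-0.011],0.0]
    - [[0.0,0.0,-0.015],0.0]
    - [[0.0,0.0,-0.015],0.0]

```text
time: 53.3
tool_pos: [0.5521, 0.2065, 0.0456]
tool_rot: [0.0, 0.999, 0.036, -0.001]
contact_force: [0.4, -0.4, -0.5]
gripper_width: 0.269
```

Run:
```python
from h import *
pinalign("w40")
```

```text
t 53.30 tcp [0.5521 0.2065 0.0456] yaw 0.0728 F [ 0.4 -0.4 -0.5] w 0.269
pin top 0.1176 foot 0.0131
pin top extents rel tcp [[-0.0105, -0.0113], [0.0122, 0.0128]]
```

View pics/w40.png

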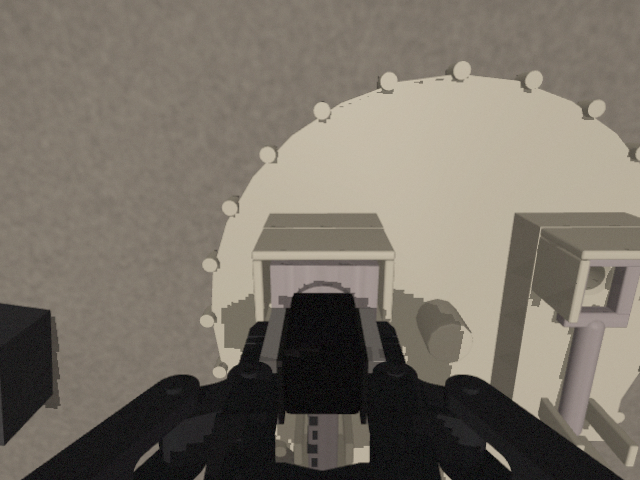

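Foot .013, seat expected at .010; lower 2.5 mm more and let go.

play_rows:
  deltas:
    - [[0.0,0.0,-0.0025],0.0]
    - [[0.0,0.0,-0.0025],0.0]
    - [[0.0,0.0,-0.0025],0.0]

```text
time: 53.72
tool_pos: [0.5526, 0.2066, 0.0438]
tool_rot: [-0.0, 0.999, 0.036, 0.0]
contact_force: [0.7, 0.2, -0.4]
gripper_width: 0.266
```

play_rows:
  deltas:
    - [[0.0,0.0,0.0],0.0]
    - [[0.0,0.0,0.0],0.0]
    - [[0.0,0.0,0.0],0.0]
    - [[0.0,0.0,0.0],0.0]
    - [[0.0,0.0,0.0],0.0]
  grip: 0.41

```text
time: 54.35
tool_pos: [0.5525, 0.2066, 0.0437]
tool_rot: [-0.0, 0.999, 0.036, 0.0]
contact_force: [-0.4, 0.3, -0.5]
gripper_width: 0.703
```

play_rows:
  deltas:
    - [[0.0,0.0,0.04],0.0]
    - [[0.0,0.0,0.1],0.0]
    - [[-0.02,0.0,0.15],0.0]
    - [[-0.05,-0.02,0.2],-0.03]
    - [[-0.07,-0.04,0.22],-0.07]

```text
time: 54.98
tool_pos: [0.4829, 0.1666, 0.2682]
tool_rot: [-0.001, 1.0, 0.001, 0.003]
contact_force: [0.2, 0.9, 0.1]
gripper_width: 0.706
```

play_rows:
  deltas:
    - [[0.0,0.0,0.0],0.0]
    - [[0.0,0.0,0.0],0.0]

```text
time: 55.22
tool_pos: [0.4824, 0.1667, 0.2626]
tool_rot: [-0.0, 1.0, 0.002, -0.001]
contact_force: [-0.2, 0.2, -0.2]
gripper_width: 0.704
```

Run:
```python
from h import *
s=st(); p=camera_params("wrist"); im,d=grab_frame("wrist"); cv2.imwrite("pics/w41.png",im); C=cloud(d,p); P=C.reshape(-1,3)
Q=P[(np.abs(P[:,2]-.114)<.006)&(np.linalg.norm(P[:,:2]-[.553,.2074],axis=1)<.03)]; print("pin top",cv2.minAreaRect((Q[:,:2]*1000).astype(np.float32)),np.median(Q[:,2]), "tilt",np.linalg.lstsq(np.c_[Q[:,:2]-Q[:,:2].mean(0),np.ones(len(Q))],Q[:,2],rcond=None)[0].round(3))
k=fit_key(P[np.linalg.norm(P[:,:2]-[.5265,.2055],axis=1)<.08],(.553,.2074,.0736),z0=.0675,lo=-.002,hi=.0012); print(k)
im,d=grab_frame("scene"); cv2.imwrite("pics/s41.png",im)
```

```text
t 55.23 tcp [0.4824 0.1667 0.2626] yaw 0.0030 F [-0.2  0.2 -0.2] w 0.704
pin top ((552.9310913085938, 208.14535522460938), (23.772680282592773, 24.03321075439453), 4.678603649139404) 0.11425709931408143 tilt [-0.007  0.02   0.114]
n 3156 x [-0.09    0.0214] y [-0.0221  0.0239] z 0.0672
[0.55296061 0.20746797 0.06446566]
```

View pics/w41.png

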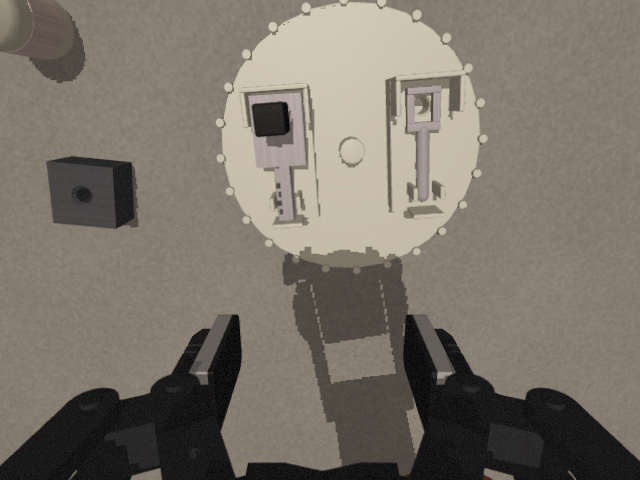

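View pics/s41.png

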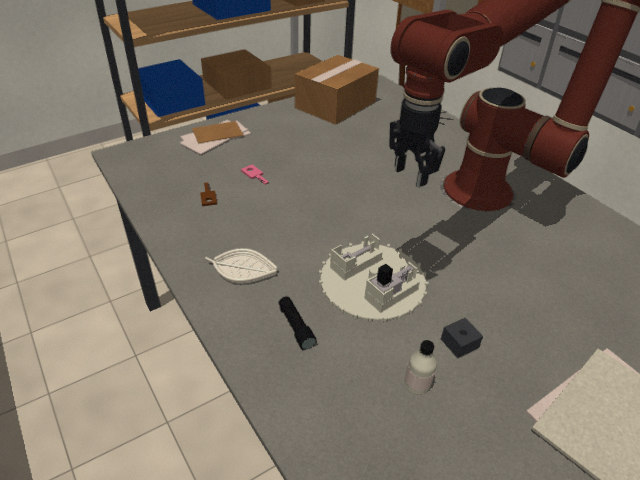

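```bash
python3 -c "
from plant import ticket,status
ticket.job_done(); print(status.state()['time'])"
```

```text
the job is handed in; nothing more can be done
the job is handed in; nothing more can be done
```

The job is done and handed in at about 55 s. I parked the pin in the stand, stacked all four grey keys in the free (left) dock, and put the pin back down through them. I left the brown and pink look-alikes alone.

**Final camera checks**
- **Keys:** as I placed them, the first three were within 1 mm of the dock's hole. The top key's eyelet measured about 0.5 mm off. The key faces I measured tilt by 0.004 rad or less.
- **Pin:** its top is at about 114.5 mm, so the foot is about 26 mm down the hole, which is the stop expected on four keys. It stands within about 1 mm of the hole's axis and is upright, and the gripper is open and clear of everything.
- **Other objects:** in the last pictures the opener is still in its dock, and the flashlight, dish and bottle look unmoved. I did not measure the bystanders again.

**Disagreements and misses**
- **Fingertip height:** the fingertips sat about 43–55 mm above the reported tool position, depending on the opening, not at it. My first pin grasp therefore closed above the pin without touching it. I corrected the heights from the depth pictures.
- **Counter contact:** I touched the counter once with about 12 N at the first key.
- **Dock fit:** the wall fit gave wrong numbers once a key was at wall height, held during the first placing or lying as the fourth in the stack. I checked the fourth key instead by its eyelet and by the other dock, and these agreed within about 1 mm.

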